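Put the stamping set away: lock the type boxes into a stack and hang the die plate

TASK

Put the foil-stamping set away, in this order: shut the grey lid of the box that is screwed to the bench, gently stack the blue-lidded box on it and then the orange-lidded box on the blue one, each square and fully down so that its underside locks over the lid lugs below. Finally take the brass die plate out of its rack and hang it by its keyhole on the screw of the upright wooden board, slid fully down so that the screw sits at the top of the narrow slot. Keep the boxes upright and leave the jar, the foil roll and the screwdriver alone.

Things in the scene. Friction and masses are not known exactly. Their poses are not given: they have to be found in the camera images.
- base_top (a point): Fixed point of the white base box: centre of its shut grey lid's top face, 50 mm above the bench. x runs along the box's length towards the hinge end, z up. The hinge line is parallel to y, 50 mm along +x and 8 mm below this point. The lid bears four round lugs at x = +-32, y = +-15 mm: 6 mm high, 13 mm wide at the foot, 10 mm at the tip.
- base_box: The same base box, 100 (x) x 56 (y) mm with a lid 100 x 56 x 8 mm, fixed to the bench on a 130 x 80 mm dark steel foot. Origin on the bench, 50 mm under base_top, same axes.
- base_lid (a joint): Opening angle of the grey lid, rad: 0 shut, grows as its free end (-x end of the base box) rises, at most 1.6. A stiff hinge: it stays where it is left, and closes when its upper face is pushed with 1 to 2 N.
- blue_box_mid (a point): Centre of the loose blue-lidded white box: 100 (x) x 56 (y) x 50 mm high, about 0.3 kg, flat sides to grip across y. The point lies 25 mm above its underside and 25 mm below its lid's face (lugs not counted); x along its length, z up; a half turn about z makes no difference.
- blue_box: The blue-lidded box as a body; origin: centre of its underside. Its lid is fixed and bears four lugs like the base box's. Underneath are four square recesses 17 mm wide, 8 mm deep, at x = +-32, y = +-15 mm, which drop over the lugs below with 2 mm to spare, so that the underside rests on the lid's face.
- orange_box_mid (a point): Centre of the loose orange-lidded box, otherwise the same as the blue-lidded one: 25 mm above its underside, x along its length, z up.
- orange_box: The orange-lidded box as a body, with the same lugs and recesses as the blue one; origin: centre of its underside, axes as orange_box_mid.
- plate_mid (a point): Centre of the loose brass die plate, about 0.25 kg: 5 mm thick (x), 60 mm wide (y), 120 mm high (z). 60 mm above its lower edge, in mid thickness. Its upper end is a black grip bar 12 mm thick (x), 40 mm wide (y), 22 mm high, centred 49 mm above this point, to grip across x from above. Front and back are alike.
- die_plate: The die plate as a body; origin: centre of its lower edge, 60 mm below plate_mid, axes alike. Keyhole right through along x, on the centre line: a 19 mm square hole centred 8 mm below plate_mid, from which a 9 mm wide slot runs up and ends 15 mm above plate_mid. When hung, the screw's axis lies 12 mm above plate_mid.
- rack: Fixed dark wooden rack, 50 (x) x 90 (y) x 30 mm high, with a slot 8 mm wide (x), 66 mm long (y), 20 mm deep, in which the plate stands upright, its lower edge 10 mm above the bench, with 1.5 mm play front and back. Origin: centre of its underside.
- screw (a point): Screw on the upright board: the point on its axis at the board's face, 105 mm above the bench. x points out of the face along the screw (roughly away from the robot), z up. Shank 6 mm thick, 10 mm long, then a head 14 mm wide, 4 mm thick, ending 14 mm from the face. The 5 mm plate hangs between face and head.
- board: Fixed upright light-wood board, 130 mm wide (y), 114 mm high, 18 mm thick, its top edge 9 mm above the screw's axis: the hung plate's grip bar stands clear above it. It has a 20 mm high foot behind. Origin on the bench, below the screw point; axes as screw.
- jar: Bystander: small amber jar with a black cap, 44 mm wide, 60 mm high. Origin: centre of its underside.
- foil_roll: Bystander: golden roll, 56 mm wide, 30 mm high, lying flat. Origin: centre of its underside.
- screwdriver: Bystander: screwdriver, 150 mm long, lying on the bench along its x axis.
There are look-alikes about, which are no part of the job. Leave any green or turquoise look-alike of the orange_box alone.

How it is judged:
On the way, in this order (a step that is already met when the one before it is completed fails the run):
1. the grey lid of the base box is shut (value of joint base_lid below 0.05 rad), for 0.2 s.
2. the blue-lidded box is locked on the base box and let go (value of joint base_lid below 0.05 rad and x of blue_box_mid in the frame of base_top between -0.005 and 0.005 m and y of blue_box_mid in the frame of base_top between -0.005 and 0.005 m and z of blue_box_mid in the frame of base_top between 0.022 and 0.028 m and angle between the x axis of blue_box_mid and the x axis of base_top, either way round below 0.12 rad and contact force between the fingers and blue_box below 0.2 N), for 0.2 s.
3. the orange-lidded box is locked on the blue-lidded box and let go (x of blue_box_mid in the frame of base_top between -0.005 and 0.005 m and y of blue_box_mid in the frame of base_top between -0.005 and 0.005 m and z of blue_box_mid in the frame of base_top between 0.022 and 0.028 m and angle between the x axis of blue_box_mid and the x axis of base_top, either way round below 0.12 rad and contact force between the fingers and blue_box below 0.2 N and x of orange_box_mid in the frame of blue_box_mid between -0.005 and 0.005 m and y of orange_box_mid in the frame of blue_box_mid between -0.005 and 0.005 m and z of orange_box_mid in the frame of blue_box_mid between 0.047 and 0.053 m and angle between the x axis of orange_box_mid and the x axis of blue_box_mid, either way round below 0.12 rad and contact force between the fingers and orange_box below 0.2 N), for 0.2 s.
4. the die plate hangs on the screw, slid down, and is let go (x of plate_mid in the frame of screw between 0 and 0.0095 m and y of plate_mid in the frame of screw between -0.006 and 0.006 m and z of plate_mid in the frame of screw between -0.017 and -0.007 m and angle between plate_mid's own z axis and vertical below 0.2 rad and contact force between the fingers and die_plate below 0.2 N), for 0.2 s.
At the end, for the whole second after the job is handed in: Lid shut (< 0.05 rad); blue box on base box and orange on blue, each within 5 mm of centre, 0.12 rad and 3 mm of fully down; plate hung between head and board, screw at the slot's top (5 mm in height, 6 mm sideways, upright to 0.2 rad); all released, at rest (all of step 3 and all of step 4 and value of joint base_lid below 0.05 rad and linear speed of each of blue_box, orange_box, die_plate below 0.02 m/s); the robot touches nothing.
It fails at once if a box is tipped by more than 0.5 rad (angle between any of blue_box_mid, orange_box_mid's own z axis and vertical above 0.5 rad).
It fails at once if a box is slammed down (over 80 N on what is below) (contact force between blue_box and base_box above 80 N or contact force between orange_box and blue_box above 80 N).
It fails at once if the jar, foil roll or screwdriver is moved by more than 30 mm (distance of any of jar, foil_roll, screwdriver from where it was at the start of the episode above 0.03 m).
It also fails if it takes over 72 s, if anything falls off the work surface, if the arm or the gripper's body presses on something with over 40 N, if the wrist force passes 120 N, or if a joint passes its speed limit or range.

ROBOT

A 6-joint arm with a two-finger parallel gripper is mounted at the origin on the work surface. World frame = base frame: x ahead of the robot, y to its left, z up, the work surface at z = 0. Lengths are in m, angles in rad, forces in N, time in s.
With the tool pointing down it reaches from about 0.375 to 0.9 m from the base axis. Payload 3.1 kg.
Tool frame: the origin (TCP) lies midway between the tips of the shut fingers; the grasp point (between the pads) lies 19 mm behind it; z points along the fingers, y is the line along which they close (so a half turn about z gives the same grasp; the last joint's range is limited). The gripper opens to 87 mm and grips with 3 to 60 N. Pads are 19 mm wide; open, the fingers measure 117 mm over their backs; the gripper's body (75 mm by 190 mm) begins 51 mm behind the grasp point.
Start: joints at [1.151, 0.527, 1.433, -0, 1.181, -0.178], TCP at [0.149, 0.607, 0.199] pointing down, gripper open.
Joint ranges: [-3.08, 3.08], [-0.75, 2.2], [0.22, 2.44], [-1.43, 4.57], [0, 2.65], [-2.85, 2.85]. Speed limits (rad/s): [2.79, 2.79, 3.14, 3.14, 3.14, 3.14].

INTERFACE

Orientations are given as a unit quaternion [x, y, z, w].
In Python, from rig import get_obs, cams, job gives the robot as it stands.
- The arm moves only by the tool servo_tool, never from a script. Its argument "moves" is text: rows parted by semicolons, each of 5 numbers parted by spaces: the shift along the tool's x, y, z in m, then the turn about the tool's z in degrees, then the finger opening in m, from 0 to 0.087. In form: dx dy dz spin claw; .... A call has 1 to 10 rows; each row is the pose to reach, as a shift and turn from the pose commanded when the call began, along the tool's axes at that moment; what a row does not reach only later rows make up. A row lasts 1/12 s, in which the tool goes at most 41.7 mm and 7.16 degrees, less where a joint would pass 70% of its speed; a pose out of reach is approached as far as the arm can. A call with a gripper value outside its range is refused whole. The fingers move at their own pace and stop on an object; "grip_force" is the grip in N (left out, the last holds). Time passes only in rows, so rows that repeat a pose let the fingers close. It gives the time, the measured TCP pose, the force, the opening and the grip force at its end, in the units of the state.
- get_obs(): the state, without advancing time (a new reading comes with each control period).
- cams.camera(name): name is "scene" or "top"; returns the picture (420x560x3 uint8, blue, green, red); there is no depth.
- cams.camera_model(name): a dict with "fx", "fy", "cx", "cy" (pixels), "R" (3x3) and "t" (3): a world point X has camera coordinates R X + t. Camera axes: x right, y down, z forward; pixel columns grow to the right and rows downward; lengths in m; the calibration is good to about 2 mm. A picture is of the moment at which its call begins. camera_model takes no time and is no camera call.
- job.hand_in(): hands the job in; it is judged then, once.
The state is a dict: "time": time; "q": joint angles; "joint_velocities": joint speeds; "joint_torque": joint torques, N m; "position": TCP position; "tool_rot": TCP orientation; "ft_force": force on the tool from outside, world axes, zero at the start; "moment": the same for the moment, N m; "grip_width": finger opening in m; "grip_force": force on a finger pad.
Only numpy, scipy, OpenCV 4.12 (cv2) and the standard library are available. Lean on these libraries where they do the work, as an engineer would, in place of code of your own. Each camera call takes 0.05 s, during which the arm holds its last target. There are 200 camera calls.

## Working session

There is one attempt and no reset: what is moved stays moved. The work goes in short steps, Python scripts to look and compute and a tool call to move; the robot and the scene stay as the last step left them, time stands still between calls to the robot, and variables do not carry over. Pictures are saved under pics/ and viewed, at most 10 in all, crops included, and the job is handed in when it is done.

Besides the shell and the picture viewer there is one more tool, called after "Emit:" as name(argument=value, ...), one argument or row to a line, values as JSON. servo_tool: Moves the arm, as the interface text tells. Its arguments: {"type":"object","properties":{"moves":{"type":"string"},"grip_force":{"type":"number"}},"required":["moves"]}

```bash
mkdir -p pics; ls
python3 - <<'E'
from rig import get_obs,cams
import cv2,numpy as np
for n in("scene","top"):
    im=cams.camera(n);cv2.imwrite(f"pics/{n}0.png",im)
    m=cams.camera_model(n);R=np.array(m["R"]);print(n,m["fx"],m["cx"],m["cy"],(-R.T@np.array(m["t"])).round(3),R.round(3).tolist())
o=get_obs();print({k:np.round(v,3).tolist() for k,v in o.items()})
E
```

```text
pics
scene 457.5267408260108 275.6031094771205 213.8031641855385 [ 1.079 -0.21   0.928] [[0.47, 0.883, 0.0], [0.683, -0.364, -0.633], [-0.559, 0.298, -0.774]]
top 384.79701954415367 281.6394840618841 208.94956940458934 [0.301 0.102 1.182] [[-0.006, -1.0, -0.014], [-0.991, 0.008, -0.136], [0.136, 0.013, -0.991]]
{'time': 0.1, 'q': [1.152, 0.528, 1.434, -0.0, 1.181, -0.178], 'joint_velocities': [-0.002, -0.001, -0.004, -0.001, 0.001, -0.0], 'joint_torque': [0.0, -44.099, -17.715, 0.064, 0.053, -0.0], 'position': [0.149, 0.606, 0.198], 'tool_rot': [0.12, 0.993, -0.001, -0.0], 'ft_force': [0.063, -0.506, 0.099], 'moment': [-0.025, 0.006, 0.059], 'grip_force': 0.0, 'grip_width': 0.087}
```

View pics/scene0.png

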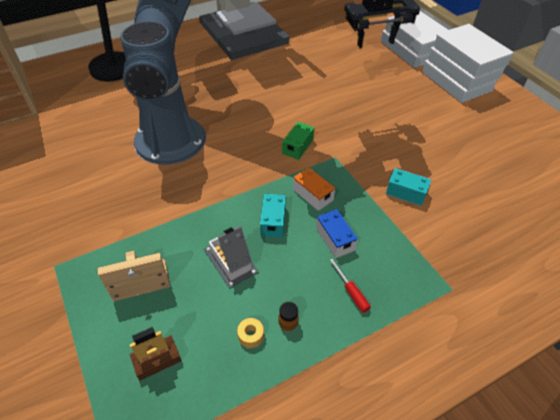

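View pics/top0.png

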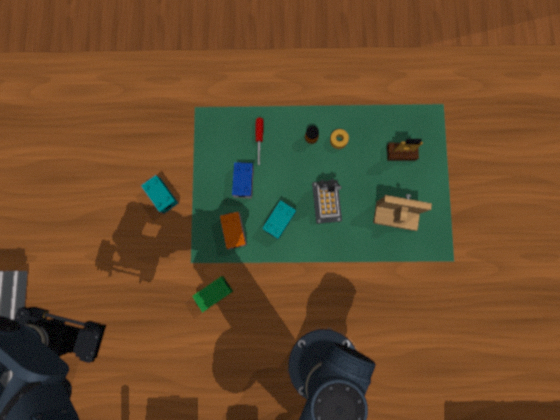

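The orange-lidded candidates are: orange at scene (315,188) / top (232,230), turquoise at scene (272,215) and (409,186), and green at scene (298,140). The blue box is at scene (337,230) / top (242,180). The description picks the orange one. I'll check that choice and the fixtures in close crops.

Run:
```python
import cv2,numpy as np
s=cv2.imread("pics/scene0.png");t=cv2.imread("pics/top0.png")
def c(im,x,y,w,h):return cv2.resize(im[y:y+h,x:x+w],(400,300),interpolation=cv2.INTER_CUBIC)
cv2.imwrite("pics/crop1.png",np.vstack([np.hstack([c(s,285,160,120,90),c(s,180,210,100,75)]),np.hstack([c(s,90,245,120,90),c(s,110,310,100,75)])]))
cv2.imwrite("pics/crop2.png",np.vstack([np.hstack([c(t,200,160,100,75)[:, :],c(t,287,165,80,60)]),np.hstack([c(t,365,180,80,60),c(t,365,125,80,60)])]))
```

```text
(no output)
```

View pics/crop1.png

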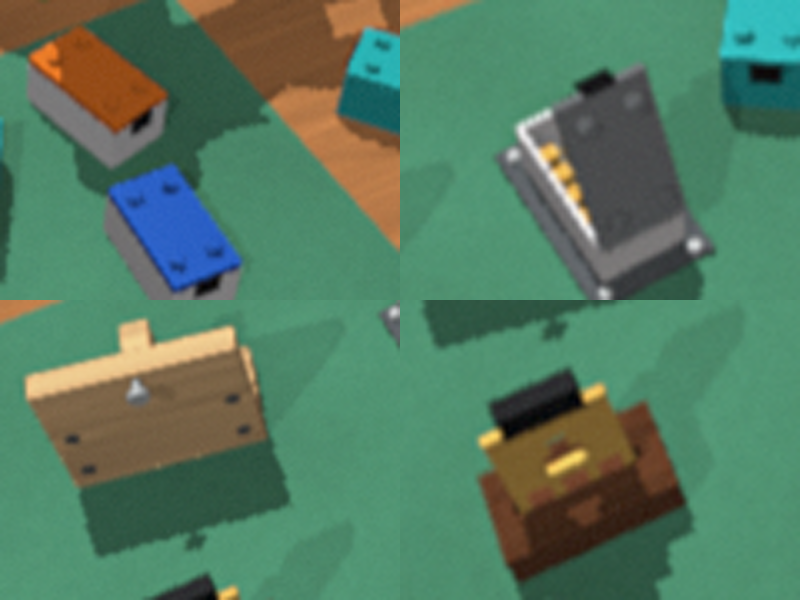

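View pics/crop2.png

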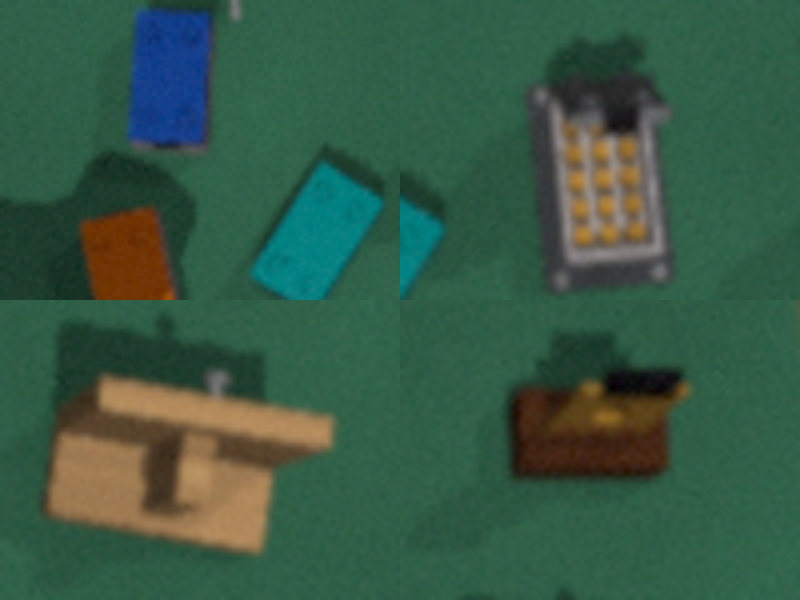

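Confirmed: the orange box is half in shadow at scene (315,188), and the blue box is at scene (337,230). The base lid stands nearly upright with its hinge at the far (+x) end, at scene (233,250). The screw is at scene (131,272). The plate's black bar is at scene (145,337) / top (414,141).

```bash
cat > h.py <<'E'
import cv2,numpy as np
from rig import get_obs,cams
from scipy.spatial.transform import Rotation as Ro
def ray(n,p):
    m=cams.camera_model(n);R=np.array(m["R"]);t=np.array(m["t"])
    return -R.T@t,R.T@np.array([(p[0]-m["cx"])/m["fx"],(p[1]-m["cy"])/m["fy"],1])
def plane(n,p,z):
    c,d=ray(n,p);return c+d*(z-c[2])/d[2]
def proj(n,X):
    m=cams.camera_model(n);c=np.array(m["R"])@np.array(X)+np.array(m["t"])
    return np.array([m["fx"]*c[0]/c[2]+m["cx"],m["fy"]*c[1]/c[2]+m["cy"]])
def tri(p,q,a="scene",b="top"):
    c1,d1=ray(a,p);c2,d2=ray(b,q)
    s=np.linalg.lstsq(np.c_[d1,-d2],c2-c1,rcond=None)[0]
    A=c1+d1*s[0];B=c2+d2*s[1];return (A+B)/2,np.linalg.norm(A-B)
def blob(im,lo,hi,roi=None,near=None):
    h=cv2.cvtColor(im,cv2.COLOR_BGR2HSV);m=cv2.inRange(h,np.array(lo),np.array(hi))
    if roi:
        k=np.zeros_like(m);x,y,w,hh=roi;k[y:y+hh,x:x+w]=1;m*=k
    m=cv2.morphologyEx(m,cv2.MORPH_CLOSE,np.ones((3,3)))
    c=max(cv2.findContours(m,cv2.RETR_EXTERNAL,cv2.CHAIN_APPROX_NONE)[0],key=cv2.contourArea)
    k=cv2.drawContours(np.zeros_like(m),[c],-1,1,-1);ys,xs=np.nonzero(k);return np.c_[xs,ys].astype(float)
def rect(n,px,z):
    "centroid, yaw of long axis, side lengths of a mask lying on plane z"
    P=np.array([plane(n,p,z)[:2] for p in px]);c=P.mean(0);w,V=np.linalg.eigh(np.cov((P-c).T))
    return c,np.degrees(np.arctan2(V[1,1],V[0,1]))%180,np.sqrt(12*w[::-1])
def shift(target,yaw=None):
    "print the tool-axes shift and spin to bring TCP to target with tool x axis (mod 180) at yaw deg"
    o=get_obs();T=Ro.from_quat(o["tool_rot"]).as_matrix();d=T.T@(np.array(target)-o["position"])
    ty=np.degrees(np.arctan2(T[1,0],T[0,0]));s=0
    if yaw is not None: s=-((yaw-ty+90)%180-90)
    print("shift",d.round(4),"spin",round(s,2),"q6",round(o["q"][5],2),"tool x yaw",round(ty,1),"t",round(o["time"],2))
COL=dict(blue=((105,130,60),(130,255,255)),orange=((3,190,60),(16,255,255)))
def box(c,z,ims=None,rois=(None,None)):
    cen=[]
    for n,r in zip(("scene","top"),rois):
        px=blob(ims[n] if ims else cams.camera(n),*COL[c],roi=r);C,y,L=rect(n,px,z);cen.append(px.mean(0))
        print(c,n,"px",px.mean(0).round(1),"c",C.round(4),"yaw",y.round(1),"size",L.round(4))
    X,e=tri(*cen);print("  tri",X.round(4),"gap",round(e,4))
E
python3 - <<'E'
from h import *
ims={n:cv2.imread(f"pics/{n}0.png") for n in("scene","top")}
box("blue",.05,ims);box("orange",.05,ims,((285,160,60,60),(210,200,45,60)))
bar=[]
for n,r in(("scene",(130,325,35,25)),("top",(400,132,30,18))):
    px=blob(ims[n],(0,0,0),(180,255,45),r);C,y,L=rect(n,px,.13);bar.append(px.mean(0));print("bar",n,px.mean(0),C.round(4),y.round(1),L.round(4))
print(tri(*bar))
s=lambda x,y:(90+x*.3,245+y*.3)
t=lambda x,y:(365+x*.2,180+y*.2)
for nm,a,b in(("topL",s(28,402-300),t(335,445-300)),("topR",s(238,350-300),t(102,407-300))):
    print(nm,plane("scene",a,.114).round(4),plane("top",b,.114).round(4))
for nm,b in(("back corners L",t(332,415-300)),("R",t(105,377-300))):print(nm,plane("top",b,.114).round(4))
u=lambda x,y:(287+x*.2,165+y*.2)
for nm,p in(("foot",(132,88)),("foot",(270,105)),("foot",(272,280)),("foot",(150,290))):print(nm,plane("top",u(*p),.006).round(4))
for nm,p in(("rim far L? ",(157,105)),("rim R far",(250,105)),("rimR near",(262,257)),("rimL near",(173,265))):print(nm,plane("top",u(*p),.042).round(4))
E
```

```text
blue scene px [336.8 227.8] c [0.5522 0.238 ] yaw 176.1 size [0.1034 0.0574]
blue top px [242.1 178.9] c [0.5486 0.2353] yaw 177.0 size [0.1003 0.0564]
  tri [0.5501 0.2376 0.0467] gap 0.0041
orange scene px [314.1 183.1] c [0.3995 0.266 ] yaw 13.1 size [0.1002 0.0556]
orange top px [232.1 229.9] c [0.3949 0.2638] yaw 13.4 size [0.099  0.0544]
  tri [0.396  0.2662 0.0458] gap 0.0041
bar scene [143.26       336.90666667] [ 0.6466 -0.2567] 81.5 [0.0363 0.0158]
bar top [412.65753425 140.89041096] [ 0.6358 -0.254 ] 90.9 [0.041  0.0145]
(array([ 0.63981966, -0.25777763,  0.11776219]), np.float64(0.0006793912466657869))
topL [ 0.4641 -0.2982  0.114 ] [ 0.4442 -0.3028  0.114 ]
topR [ 0.4885 -0.1704  0.114 ] [ 0.4666 -0.1744  0.114 ]
back corners L [ 0.4611 -0.3022  0.114 ]
R [ 0.4836 -0.1768  0.114 ]
foot [0.5443 0.0183 0.006 ]
foot [ 0.5328 -0.0671  0.006 ]
foot [ 0.4237 -0.0654  0.006 ]
foot [0.418  0.0094 0.006 ]
rim far L?  [0.5263 0.006  0.042 ]
rim R far [ 0.5258 -0.0499  0.042 ]
rimR near [ 0.4337 -0.0547  0.042 ]
rimL near [ 0.4293 -0.0017  0.042 ]
```

Run:
```python
from h import *
print(tri((228.75,230.75),(331,187)))
s=lambda x,y:(180+(x-400)*.25,210+y*.25)
for p in((645,68),(555,105)):
  print(plane("scene",s(*p),.135).round(4))
shift((.60,-.02,.2),4)
```

```text
(array([ 0.50392815, -0.01936647,  0.14095756]), np.float64(0.0017686864007028392))
[0.5034 0.0113 0.135 ]
[ 0.5034 -0.0422  0.135 ]
shift [-0.5876 -0.5007 -0.0011] spin -17.79 q6 -0.18 tool x yaw 166.2 t 0.1
```

Emit:
servo_tool(
  moves="-0.5876 -0.5007 0 -17.8 0; -0.5876 -0.5007 0 -17.8 0; -0.5876 -0.5007 0 -17.8 0; -0.5876 -0.5007 0 -17.8 0; -0.5876 -0.5007 0 -17.8 0; -0.5876 -0.5007 0 -17.8 0; -0.5876 -0.5007 0 -17.8 0; -0.5876 -0.5007 0 -17.8 0; -0.5876 -0.5007 0 -17.8 0; -0.5876 -0.5007 0 -17.8 0",
)

```text
time: 0.93
position: [0.3919, 0.2688, 0.1989]
tool_rot: [-0.035, 0.999, -0.0, -0.0]
ft_force: [-0.3, 0.3, -0.5]
grip_width: 0.0282
grip_force: 0.0
```

```bash
python3 -c "
from h import *
shift((.60,-.02,.2),4)"
```

```text
shift [-0.1874 -0.3027 -0.0011] spin 0.01 q6 -1.28 tool x yaw -176.0 t 0.93
```

Emit:
servo_tool(
  moves="-0.1874 -0.3027 0 0 0; -0.1874 -0.3027 0 0 0; -0.1874 -0.3027 0 0 0; -0.1874 -0.3027 0 0 0; -0.1874 -0.3027 0 0 0; -0.1874 -0.3027 0 0 0; -0.1874 -0.3027 0 0 0; -0.1874 -0.3027 0 0 0; -0.1874 -0.3027 0 0 0; -0.1874 -0.3027 0.03 0 0",
)

```text
time: 1.77
position: [0.6081, -0.0245, 0.1739]
tool_rot: [-0.033, 0.999, -0.003, 0.008]
ft_force: [1.4, 0.1, -0.8]
grip_width: 0.0001
grip_force: 0.0
```

Emit:
servo_tool(
  moves="0 0 0.05 0 0; 0.03 0 0.055 0 0; 0.05 0 0.055 0 0; 0.07 0 0.055 0 0; 0.085 0 0.055 0 0; 0.1 0 0.055 0 0; 0.11 0 0.06 0 0; 0.12 0 0.07 0 0; 0.127 0 0.08 0 0; 0.132 0 0.09 0 0",
)

```text
time: 2.6
position: [0.4648, -0.0271, 0.0792]
tool_rot: [-0.035, 0.999, 0.0, -0.002]
ft_force: [-1.3, -0.5, 2.1]
grip_width: 0.0006
grip_force: 0.8
```

Emit:
servo_tool(
  moves="0 0 0.01 0 0; -0.003 0 0.018 0 0; -0.006 0 0.024 0 0; -0.006 0 0.028 0 0; -0.006 0 0.031 0 0; -0.006 0 0.031 0 0",
)

```text
time: 3.1
position: [0.4742, -0.027, 0.0475]
tool_rot: [-0.035, 0.999, 0.0, 0.0]
ft_force: [-0.4, -0.3, 0.2]
grip_width: 0.0002
grip_force: 0.1
```

Run:
```python
from h import *
o=get_obs();print(o["position"],o["ft_force"])
im=cams.camera("scene");cv2.imwrite("pics/a.png",cv2.resize(im[190:310,150:310],(800,600),interpolation=cv2.INTER_CUBIC))
```

```text
[ 0.47415598 -0.02704724  0.04753622] [-0.38385634 -0.28611507  0.1527109 ]
```

View pics/a.png

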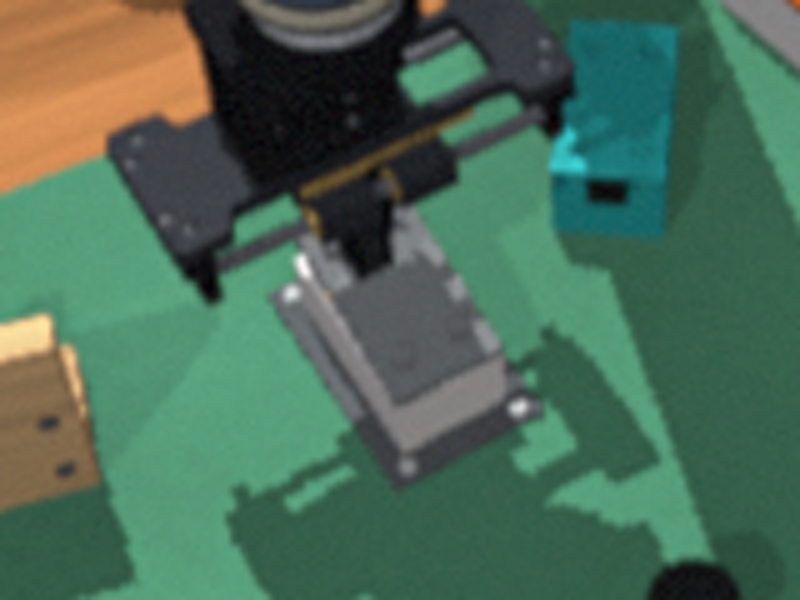

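Emit:
servo_tool(
  moves="0 0 -0.04 0 0.03; 0 0 -0.08 0 0.06; -0.094 0.258 -0.09 7.5 0.087; -0.094 0.258 -0.09 7.5 0.087; -0.094 0.258 -0.09 7.5 0.087; -0.094 0.258 -0.09 7.5 0.087; -0.094 0.258 -0.09 7.5 0.087; -0.094 0.258 -0.09 7.5 0.087; -0.094 0.258 -0.09 7.5 0.087; -0.094 0.258 -0.09 7.5 0.087",
)

```text
time: 3.98
position: [0.5517, 0.243, 0.1391]
tool_rot: [0.028, 1.0, 0.002, 0.003]
ft_force: [0.9, -0.3, -0.1]
grip_width: 0.0589
grip_force: 0.0
```

Run:
```python
from h import *
S=cams.camera("scene");T=cams.camera("top");cv2.imwrite("pics/s1.png",S);cv2.imwrite("pics/t1.png",T)
c=lambda im,x,y,w,h:cv2.resize(im[y:y+h,x:x+w],(400,600),interpolation=cv2.INTER_CUBIC)
cv2.imwrite("pics/b.png",np.hstack([c(S,205,220,60,90)[:,:],c(T,302,170,50,75)]))
shift((.5504,.2366,.14),176.5)
```

```text
shift [-0.0013 -0.0014 -0.0019] spin 0.17 q6 -1.29 tool x yaw 176.7 t 4.08
```

View pics/b.png

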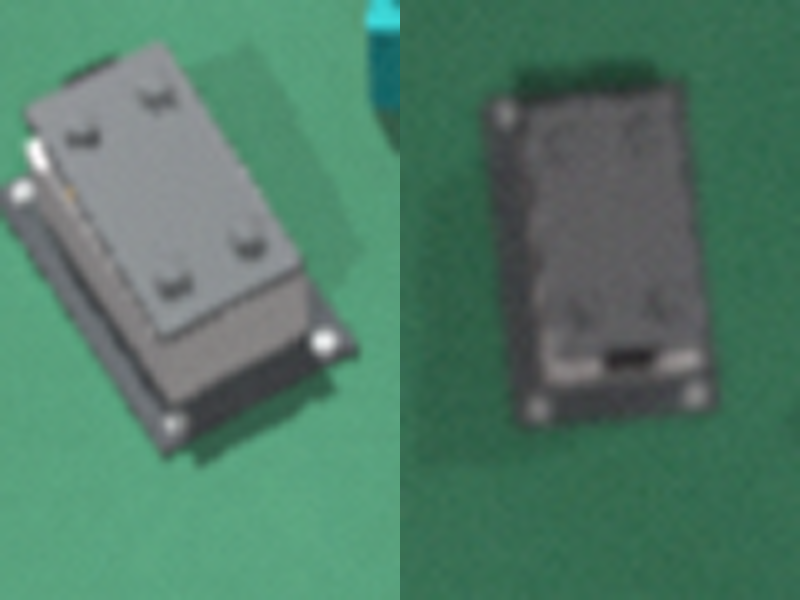

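Run:
```python
from h import *
s=lambda x,y:np.array((205+x*.15,220+y*.15))-.42
t=lambda x,y:np.array((302+x*.125-50,170+y*.125))-.44
z=.01
A=plane("scene",s(22,190),z);B=plane("scene",s(172,425),z);C=plane("scene",s(322,340),z)
print((A+C)/2,np.degrees(np.arctan2(*(B-A)[[1,0]])),np.linalg.norm(B-A),np.linalg.norm(B-C))
D=plane("top",t(505,115),z);E=plane("top",t(540,408),z);F=plane("top",t(697,397),z)
print((D+F)/2,np.degrees(np.arctan2(*(D-E)[[1,0]])),np.linalg.norm(D-E),np.linalg.norm(E-F))
print([tri(s(*p),s(0,0)*0+t(*q)) for p,q in(((158,95),(640,125)),((83,132),(560,135)))][:0])
for p in((162,335),(302,268),(165,45),(25,105)):print("scene corner",plane("scene",s(*p),.05).round(4))
for p in((550,348),(700,340),(530,100),(683,85)):print("top corner",plane("top",t(*p),.05).round(4))
```

```text
[ 0.48796753 -0.01935184  0.01      ] 3.6723807701464084 0.11633100942332349 0.06139291673018071
[ 0.48406246 -0.02102247  0.01      ] 5.692869132983902 0.11472908003820985 0.060116656965827645
[]
scene corner [ 0.5389 -0.0418  0.05  ]
scene corner [0.5368 0.0119 0.05  ]
scene corner [0.4263 0.0104 0.05  ]
scene corner [ 0.4275 -0.0451  0.05  ]
top corner [0.4431 0.0025 0.05  ]
top corner [ 0.4457 -0.0529  0.05  ]
top corner [0.5367 0.0082 0.05  ]
top corner [ 0.542  -0.0491  0.05  ]
```

```bash
python3 -c "
from h import *
shift((.477,-.0205,.11),184)"
```

```text
shift [ 0.0571 -0.2623  0.0282] spin -7.33 q6 -1.29 tool x yaw 176.7 t 4.08
```

Emit:
servo_tool(
  moves="0.0571 -0.2623 0 -7.3 0; 0.0571 -0.2623 0 -7.3 0; 0.0571 -0.2623 0 -7.3 0; 0.0571 -0.2623 0 -7.3 0; 0.0571 -0.2623 0 -7.3 0; 0.0571 -0.2623 0.02 -7.3 0; 0.0571 -0.2623 0.04 -7.3 0; 0.0571 -0.2623 0.058 -7.3 0; 0.0571 -0.2623 0.07 -7.3 0; 0.0571 -0.2623 0.08 -7.3 0",
)

```text
time: 4.92
position: [0.4744, -0.0233, 0.0572]
tool_rot: [-0.031, 1.0, 0.0, -0.001]
ft_force: [0.4, -0.2, 0.4]
grip_width: 0.0161
grip_force: 0.0
```

Emit:
servo_tool(
  moves="0 0 0.005 0 0; 0 0 0.008 0 0; 0 0 0.010 0 0; 0 0 0.011 0 0; 0 0 0.011 0 0",
)

```text
time: 5.33
position: [0.4767, -0.0215, 0.0474]
tool_rot: [-0.033, 0.999, -0.0, 0.0]
ft_force: [0.6, 0.3, -0.2]
grip_width: 0.0001
grip_force: 0.0
```

Run:
```python
from h import *
o=get_obs();print(o["position"],o["ft_force"])
im=cams.camera("scene");cv2.imwrite("pics/c.png",cv2.resize(im[220:310,190:310],(800,600),interpolation=cv2.INTER_CUBIC))
```

```text
[ 0.47665726 -0.02148324  0.0474104 ] [ 0.55435947  0.29971259 -0.24401154]
```

View pics/c.png

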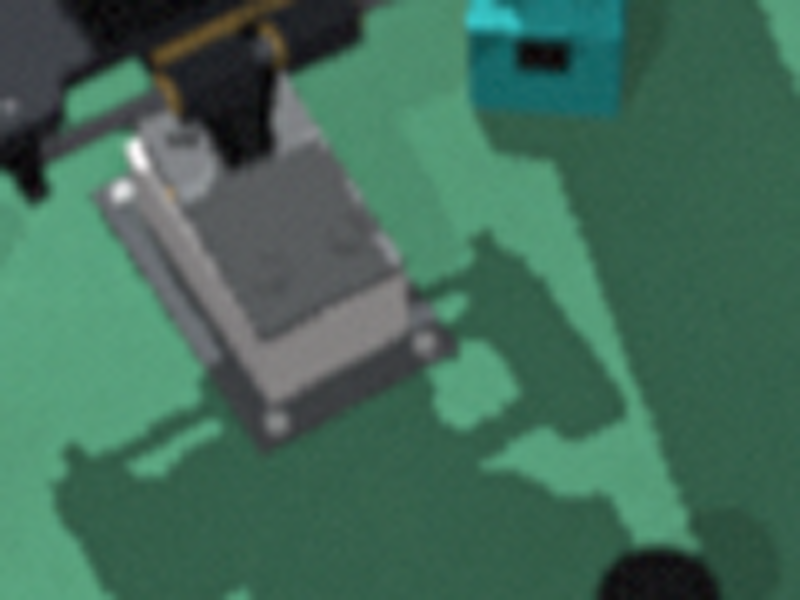

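Emit:
servo_tool(
  moves="0 0 0.002 0 0; 0 0 0.003 0 0; 0 0 0.004 0 0; 0 0 0.004 0 0",
)

```text
time: 5.72
position: [0.4764, -0.0213, 0.043]
tool_rot: [-0.033, 0.999, 0.0, -0.0]
ft_force: [0.2, 0.2, 0.2]
grip_width: 0.0008
grip_force: 0.0
```

Emit:
servo_tool(
  moves="0 0 0.002 0 0; 0 0 0.003 0 0; 0 0 0.003 0 0",
)

```text
time: 5.97
position: [0.4763, -0.0214, 0.0399]
tool_rot: [-0.033, 0.999, 0.0, -0.0]
ft_force: [0.3, -0.3, 0.5]
grip_width: 0.0007
grip_force: 0.1
```

Run:
```python
from h import *
S=cams.camera("scene");T=cams.camera("top")
p=get_obs()["position"];print(p,[proj(n,p) for n in("scene","top")])
print("crop c coords", (proj("scene",(.4767,-.0215,.0474))-[190,220])/.15)
a=np.hstack([cv2.resize(S[210:285,190:290],(400,300),interpolation=cv2.INTER_CUBIC),cv2.resize(T[165:240,280:380],(400,300),interpolation=cv2.INTER_CUBIC)])
cv2.imwrite("pics/d.png",cv2.resize(a,(800,300)))
```

```text
[ 0.47643606 -0.02138875  0.03995746] [array([226.17036303, 248.78420587]), array([327.79859735, 202.39928155])]
crop c coords [239.38798434 180.41979909]
```

View pics/d.png

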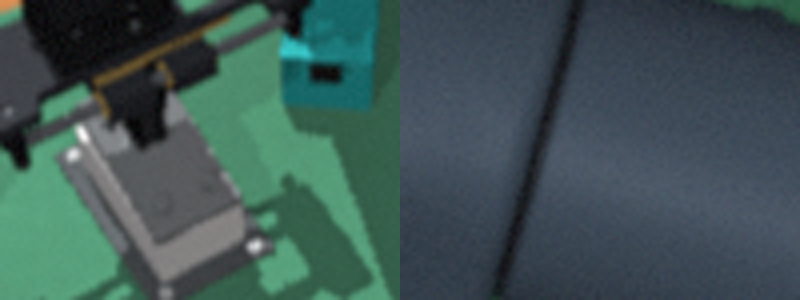

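Emit:
servo_tool(
  moves="0 0 0.001 0 0; 0 0 0.002 0 0; 0 0 0.003 0 0; 0 0 0.004 0 0; 0 0 0.004 0 0",
)

```text
time: 6.48
position: [0.4764, -0.0214, 0.0359]
tool_rot: [-0.033, 0.999, 0.0, -0.0]
ft_force: [-0.7, 0.1, 0.3]
grip_width: 0.0007
grip_force: 0.1
```

Emit:
servo_tool(
  moves="0 0 0.001 0 0; 0 0 0.002 0 0; 0 0 0.003 0 0; 0 0 0.003 0 0",
)

```text
time: 6.82
position: [0.4764, -0.0214, 0.0329]
tool_rot: [-0.033, 0.999, 0.0, -0.0]
ft_force: [-0.4, 0.5, 0.4]
grip_width: 0.0005
grip_force: 0.1
```

Run:
```python
from h import *
S=cams.camera("scene");cv2.imwrite("pics/s2.png",S)
g=cv2.cvtColor(S,cv2.COLOR_BGR2GRAY)
print("proj TCP",proj("scene",get_obs()["position"]))
print("cols 212..244");
for r in range(236,266):print(r,*g[r,208:246])
```

```text
proj TCP [226.42526835 250.51791673]
cols 212..244
236 131 133 135 139 128 92 87 99 66 35 33 38 32 36 31 32 26 30 26 30 28 20 5 47 102 122 125 124 121 120 119 120 118 121 119 120 116 121
237 133 137 139 133 118 86 80 94 82 50 30 31 28 29 28 25 29 27 30 23 24 20 8 57 118 139 141 130 121 120 120 119 119 120 118 118 117 119
238 125 129 120 104 89 73 72 88 97 65 31 31 24 27 25 25 24 26 24 27 23 15 16 66 127 140 139 131 122 118 115 118 120 120 120 117 115 118
239 103 102 90 78 73 69 69 81 97 66 33 24 29 30 28 27 20 27 25 25 15 16 17 72 129 139 139 137 133 123 119 118 117 117 118 118 117 118
240 80 77 72 68 71 76 76 79 88 67 33 21 24 21 25 22 17 23 25 24 22 16 29 83 131 136 134 130 119 118 118 118 118 116 117 117 116 115
241 73 67 71 75 96 111 100 93 82 50 28 34 37 27 14 14 16 16 23 20 19 15 29 83 121 114 106 101 96 101 109 118 119 117 117 117 119 118
242 69 83 98 102 123 134 113 92 70 56 62 77 75 48 17 12 12 18 22 21 25 19 25 61 92 84 76 84 84 90 98 107 115 119 118 119 120 121
243 89 117 140 114 129 141 128 98 81 87 112 126 120 82 33 17 14 14 19 25 24 21 20 45 70 74 76 84 87 89 91 102 112
[... 2222 characters left out ...]
90 90 89 88 89 89 87 90 91 91 90
261 137 134 118 105 104 111 109 94 75 90 117 127 130 128 104 89 89 89 87 86 88 87 88 86 82 78 87 88 89 88 89 87 89 91 89 87 85 83
262 139 139 136 125 111 110 112 103 80 73 102 125 128 125 120 109 89 86 86 82 88 85 83 83 80 84 87 88 87 89 88 87 91 85 83 80 77 80
263 136 138 138 135 124 106 107 109 97 75 82 106 126 129 129 125 94 84 86 82 85 80 82 81 85 88 91 90 89 89 86 88 83 77 75 82 94 109
264 137 137 137 137 130 107 106 113 110 96 80 90 118 127 129 128 103 86 87 87 87 85 83 85 84 89 88 89 90 87 85 78 76 87 93 113 122 128
265 136 134 137 136 134 121 108 107 111 107 95 86 102 121 128 126 118 106 91 88 88 86 88 89 92 89 91 88 86 86 81 82 94 118 121 130 131 131
```

Run:
```python
from h import *
for yaw in(3.7,4.7):
  c,s=np.cos(np.radians(yaw)),np.sin(np.radians(yaw))
  for a in(0,.1,.2,.3):
    out=[]
    for o in((.5389,-.0418),(.5368,.0119)):
      # hinge 8mm under lid face
      for L in(.05,.1):
        lx=-L*np.cos(a)+.008*np.sin(a); lz=.042+L*np.sin(a)+.008*np.cos(a)
        out.append(proj("scene",(o[0]+lx*c,o[1]+lx*s,lz)).round(1))
    print(yaw,a,*out)
g=cv2.imread("pics/s1.png",0);print("s1")
for r in range(226,262,1):print(r,*g[r,206:240])
```

```text
3.7 0 [218.7 254.2] [209.  239.3] [239.3 244.6] [229.3 230.2]
3.7 0.1 [218.7 253.3] [208.8 237.2] [239.4 243.7] [229.2 228.1]
3.7 0.2 [218.8 252.6] [208.7 235.4] [239.6 243. ] [229.4 226.2]
3.7 0.3 [219. 252.] [208.9 233.9] [239.9 242.4] [229.7 224.7]
4.7 0 [218.3 254.4] [208.3 239.6] [239.  244.8] [228.7 230.5]
4.7 0.1 [218.4 253.5] [208.1 237.5] [239.1 243.9] [228.6 228.4]
4.7 0.2 [218.5 252.7] [208.1 235.7] [239.3 243.1] [228.7 226.5]
4.7 0.3 [218.7 252.2] [208.3 234.2] [239.6 242.5] [229.1 224.9]
s1
226 129 132 130 130 130 130 131 132 133 134 132 131 133 133 134 132 134 133 133 134 134 141 142 140 133 131 135 133 134 135 134 135 133 132
227 129 132 131 133 130 130 131 130 132 133 132 133 131 133 130 129 126 132 135 140 142 143 145 143 134 131 133 134 133 133 134 134 133 131
228 130 132 131 131 133 132 129 132 133 133 135 132 128 125 113 106 117 135 143 145 146 147 146 146 143 136 134 134 134 131 130 125 125 124
229 131 130 131 129 131 131 133 133 134 133 130 124 107 101 95 102 125 141 146 146 147 147 145 145 148 139 134 132 127 125 121 122 121 122
230 130 130 132 133 131 130 131 
[... 3722 characters left out ...]
 145 141 128
257 140 133 122 102 105 111 105 96 88 109 125 126 133 141 120 119 140 149 145 146 147 144 144 145 145 142 143 144 145 144 144 144 143 135
258 138 139 131 101 105 111 111 104 83 91 116 127 128 134 129 128 140 147 146 145 146 145 143 141 142 139 138 143 147 144 145 142 146 142
259 136 138 136 120 105 106 112 111 93 79 102 122 127 130 135 140 131 140 148 147 145 145 147 146 143 139 139 144 144 144 145 144 145 146
260 138 141 140 129 106 96 106 111 102 81 82 109 125 128 135 141 122 124 141 146 146 146 142 145 147 141 134 134 144 144 143 144 143 146
261 138 137 138 133 121 101 105 110 112 94 73 90 119 128 129 134 126 115 133 146 147 143 134 137 141 134 116 119 139 145 143 144 144 143
```

Emit:
servo_tool(
  moves="0 0 0.001 0 0; 0 0 0.002 0 0; 0 0 0.002 0 0",
)

```text
time: 7.12
position: [0.4765, -0.0214, 0.0309]
tool_rot: [-0.033, 0.999, -0.0, -0.0]
ft_force: [1.0, -0.2, 0.4]
grip_width: 0.0002
grip_force: 0.1
```

Emit:
servo_tool(
  moves="0 0 0.001 0 0; 0 0 0.002 0 0; 0 0 0.002 0 0",
)

```text
time: 7.37
position: [0.4764, -0.0214, 0.0289]
tool_rot: [-0.033, 0.999, 0.0, -0.0]
ft_force: [1.2, -1.1, -0.3]
grip_width: 0.0006
grip_force: 0.0
```

Emit:
servo_tool(
  moves="0 0 0.001 0 0; 0 0 0.002 0 0; 0 0 0.002 0 0",
)

```text
time: 7.62
position: [0.4765, -0.0214, 0.0269]
tool_rot: [-0.033, 0.999, 0.0, -0.0]
ft_force: [-0.3, 0.6, -0.5]
grip_width: 0.0004
grip_force: 0.0
```

Run:
```python
from h import *
S=cams.camera("scene");print(proj("scene",get_obs()["position"]))
cv2.imwrite("pics/e.png",cv2.resize(S[225:285,195:275],(800,600),interpolation=cv2.INTER_CUBIC))
```

```text
[226.64543906 251.95940133]
```

View pics/e.png

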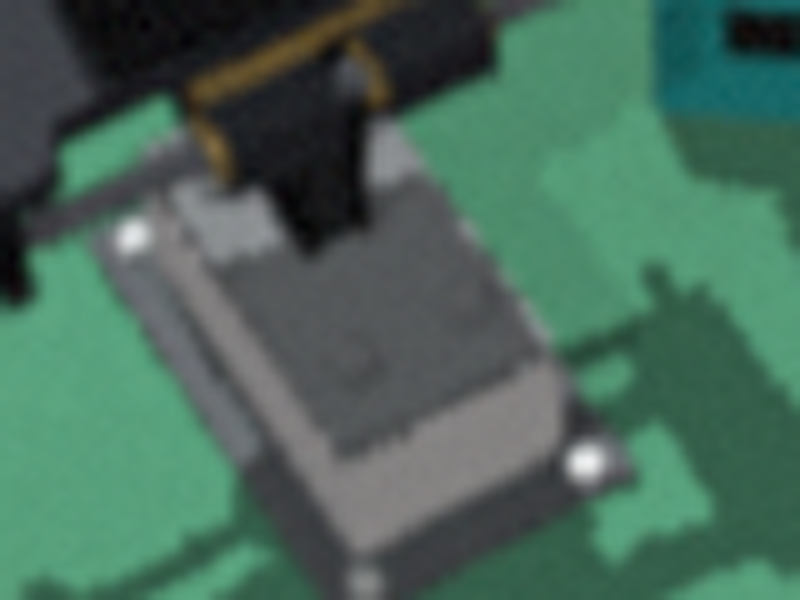

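Emit:
servo_tool(
  moves="0 0 0.001 0 0; 0 0 0.002 0 0; 0 0 0.002 0 0",
)

```text
time: 7.92
position: [0.4767, -0.0215, 0.0266]
tool_rot: [-0.033, 0.999, -0.0, 0.001]
ft_force: [-2.8, -0.1, 15.6]
grip_width: 0.0005
grip_force: 7.6
```

Emit:
servo_tool(
  moves="0 0 -0.02 0 0; 0 0 -0.05 0 0; 0 0 -0.09 0 0; 0 0.08 -0.11 0 0.05; 0 0.12 -0.11 0 0.087; 0 0.15 -0.11 0 0.087",
)

```text
time: 8.42
position: [0.4695, 0.1023, 0.1348]
tool_rot: [-0.032, 0.999, -0.0, 0.002]
ft_force: [0.7, 0.8, -0.1]
grip_width: 0.0134
grip_force: 0.0
```

Run:
```python
from h import *
g=cv2.cvtColor(cams.camera("scene"),cv2.COLOR_BGR2GRAY);cv2.imwrite("pics/s3.png",g)
for r in range(226,250,1):print(r,*g[r,204:240])
shift((.5504,.2366,.14),176.5)
```

```text
226 126 128 129 128 128 128 128 128 128 129 129 129 131 130 128 132 130 129 129 130 130 132 129 129 129 132 131 131 131 131 133 132 132 132 130 131
227 129 124 126 128 129 128 129 128 127 130 130 128 132 130 130 127 128 132 129 129 130 130 128 129 129 128 129 130 132 129 131 133 131 134 131 130
228 126 127 128 127 129 128 128 128 128 129 132 131 130 128 126 129 128 127 128 130 130 129 131 129 129 130 130 132 131 132 130 131 132 132 131 131
229 127 124 129 129 130 127 129 128 130 131 129 129 130 131 130 125 129 130 130 130 129 130 131 131 132 130 131 132 132 134 132 133 131 131 131 129
230 129 128 130 128 128 128 130 128 130 128 130 129 129 129 128 128 128 129 129 129 128 132 134 138 143 139 132 130 130 132 131 130 127 128 125 126
231 130 128 129 129 129 128 130 129 128 129 128 128 130 127 128 129 129 125 123 127 132 136 143 146 147 144 135 130 128 129 128 123 119 122 119 117
232 128 129 130 128 128 127 129 127 127 127 128 129 129 130 127 126 117 108 116 134 143 145 148 149 150 150 145 133 122 119 121 119 119 120 120 117
233 130 127 128 128 127 127 128 128 130 127 129 128 129 124 116 
[... 1818 characters left out ...]
 149 151 151 149 151 149 150 151
246 131 130 126 131 134 127 124 113 118 143 156 152 149 153 150 151 152 150 151 150 150 150 151 150 149 151 151 149 151 150 151 150 149 148 150 150
247 130 122 131 165 188 164 132 127 130 125 146 152 152 152 152 150 152 151 152 152 151 151 152 150 149 152 150 150 149 150 149 149 149 150 149 151
248 118 112 141 201 221 188 141 126 129 110 119 148 155 153 152 151 152 149 149 150 149 150 150 150 149 152 151 148 150 149 150 150 150 150 150 151
249 107 106 137 192 196 163 132 123 125 114 119 141 152 152 153 151 152 152 151 151 148 151 151 150 149 150 151 151 150 150 151 151 149 149 148 150
shift [-0.0917  0.1206 -0.0045] spin 7.45 q6 -1.65 tool x yaw -176.1 t 8.47
```

Run:
```python
from h import *
g=cv2.imread("pics/s1.png",0)
T=Ro.from_quat([.028,1,.002,.003]).as_matrix();p=np.array([.5517,.243,.1391])
for s in(-1,1):
  for back in(0,.01,.02,.03):
    print(s,back,[proj("scene",p+T@np.array([a,s*(.0295+.006),-back])).round(1).tolist() for a in(.0095,-.0095)])
a,b=proj("scene",p).astype(int);print(a,b)
for r in range(b-40,b+30,2):print(r,''.join('#' if v<45 else '+' if v<75 else '.' for v in g[r,a-55:a+45]))
print("col0",a-55)
```

```text
-1 0 [[326.8, 205.0], [330.9, 210.8]]
-1 0.01 [[327.1, 202.1], [331.3, 207.9]]
-1 0.02 [[327.5, 199.1], [331.7, 205.0]]
-1 0.03 [[327.9, 196.1], [332.1, 202.0]]
1 0 [[353.8, 195.0], [358.2, 200.6]]
1 0.01 [[354.4, 192.1], [358.7, 197.7]]
1 0.02 [[354.9, 189.1], [359.3, 194.8]]
1 0.03 [[355.5, 186.1], [359.9, 191.8]]
342 202
162 ...............+#####+#############################################+################################
164 ...............+#####++##################################################################++++#######
166 ...............+####+################################################################++##########+++
168 ................####++#####################################################++#################++#+++
170 .................####################################################+++.++++####++++###+++######...
172 .................+#############################################++......+########++...+##########+...
174 .................+########################################++..........+####++++++++..+#########+....
176 .................+#################
[... 2209 characters left out ...]
+++++++++++++++++............................................
220 +...............................++++++++++++++++++++++++++..........................................
222 +................................+++++++++++++++++++++++++++........................................
224 +..................................+++++++++++++++++++++++++++......................................
226 +...................................++++++++++++++++++++++++++++....................................
228 .....................................++++++++++++++++++++++++++++...................................
230 .......................................+++++++++++++++++++++++++++++................................
col0 287
```

The stop came at reading z=0.0266 with 15.6 N, and the lid's near corner is at scene (208.5,239.5), where a shut lid should be, so the lid is shut. Both this contact and the free-air view put the real fingertips about 23.5 mm above the reported TCP, so I'll correct for that in every move.

Emit:
servo_tool(
  moves="-0.0917 0.1206 0 7.45 0.087; -0.0917 0.1206 0 7.45 0.087; -0.0917 0.1206 0 7.45 0.087; -0.0917 0.1206 0 7.45 0.087; -0.0917 0.1206 0 7.45 0.087; -0.0917 0.1206 0.03 7.45 0.087; -0.0917 0.1206 0.06 7.45 0.087; -0.0917 0.1206 0.06 7.45 0.087",
)

```text
time: 9.13
position: [0.5469, 0.2267, 0.0679]
tool_rot: [0.032, 0.999, -0.001, -0.006]
ft_force: [-2.3, -1.4, 0.1]
grip_width: 0.0699
grip_force: 0.0
```

Run:
```python
from h import *
shift((.5504,.2366,-.010),176.5)
g=cv2.cvtColor(cams.camera("scene"),cv2.COLOR_BGR2GRAY)
o=get_obs();p=o["position"];T=Ro.from_quat(o["tool_rot"]).as_matrix();print(p,o["grip_width"])
for s in(-1,1):print([proj("scene",p+T@np.array([a,s*(.0435+.006),-.0235])).round(1).tolist() for a in(.0095,-.0095)])
a,b=proj("scene",p).astype(int)
for r in range(b-34,b+20,2):print(r,''.join('#' if v<45 else '+' if v<75 else '.' for v in g[r,a-45:a+45]))
print("col0",a-45)
```

```text
shift [-0.0038  0.0104  0.0778] spin -0.13 q6 -1.3 tool x yaw 176.4 t 9.13
[0.54833183 0.22689974 0.07022746] 0.07365040599307249
[[313.2, 220.9], [317.0, 226.8]]
[[350.1, 207.5], [354.2, 213.1]]
189 ......++++++.+++++++++++++++############################+#################################
191 ......+##++..++++++++++++++###########################################################++++
193 ......+###+..+++++++++++++#############################################################++#
195 .......++##++++++++++++++#################################+++.+########+..++##########+.+#
197 +++++...+###+++++++++++##############################++......#######++++...+#########+....
199 +++++...+#####++++++###########################+++..........+#++++++.++...++######++......
201 +++++.....+####+++#######################+++.+..............+..+++++##....+#+++...........
203 +++++......+######++################++.....+++++......++++++++#######.....................
205 +++++.......+##########+++######++...+++##+++++++++++++....+########+.....................
207 .+++.........+##########+########+#########++
[... 969 characters left out ...]
+.........................
229 ......................................++++++++++++++++++++++++++++........................
231 .......................................++++++++++++++++++++++++++++++.....................
233 .........................................+++++++++++++++++++++++++++++....................
235 ..........................................++++++++++++++++++++++++++++++..................
237 ...........................................+++++++++++++++++++++++++++++++................
239 .............................................+++++++++++++++++++++++++.+++................
241 ..............................................+++++++++++++++++++......++.................
col0 287
```

Emit:
servo_tool(
  moves="-0.0038 0.0104 0 0 0.087; -0.0038 0.0104 0.01 0 0.087; -0.0038 0.0104 0.04 0 0.087; -0.0038 0.0104 0.065 0 0.087; -0.0038 0.0104 0.0778 0 0.087; -0.0038 0.0104 0.0778 0 0.087",
)

```text
time: 9.68
position: [0.5549, 0.2379, -0.0065]
tool_rot: [0.032, 0.999, -0.0, -0.002]
ft_force: [0.7, 0.5, 0.8]
grip_width: 0.0867
grip_force: 0.0
```

Emit:
servo_tool(
  moves="0 0 0 0 0.04; 0 0 0 0 0.04; 0 0 0 0 0.04; 0 0 0 0 0.04; 0 0 0 0 0.04; 0 0 0 0 0.04; 0 0 0 0 0.04",
  grip_force=25,
)

```text
time: 10.27
position: [0.5567, 0.2382, -0.0038]
tool_rot: [0.032, 0.999, 0.0, 0.001]
ft_force: [-0.2, -0.1, 3.1]
grip_width: 0.0559
grip_force: 25.0
```

Emit:
servo_tool(
  moves="0 0 -0.02 0 0.04; 0 0 -0.05 0 0.04; 0 0 -0.09 0 0.04; 0 0 -0.13 0 0.04; 0 0 -0.15 0 0.04; 0 0 -0.15 0 0.04; 0 0 -0.15 0 0.04; 0 0 -0.15 0 0.04",
)

```text
time: 10.93
position: [0.5542, 0.2377, 0.1433]
tool_rot: [0.032, 0.999, -0.001, -0.002]
ft_force: [-0.3, -0.3, -3.1]
grip_width: 0.0558
grip_force: 25.0
```

Run:
```python
from h import *
S=cams.camera("scene");T=cams.camera("top");cv2.imwrite("pics/s4.png",S);cv2.imwrite("pics/t4.png",T)
for n,im,r in(("scene",S,(200,222,60,65)),("top",T,(306,175,45,50))):
  h=cv2.cvtColor(im,cv2.COLOR_BGR2HSV)
  sub=h[r[1]:r[1]+r[3],r[0]:r[0]+r[2]];lo=sub[sub[...,1]<50]
  print(n,np.histogram(lo[:,2],bins=np.arange(20,240,10)))
o=get_obs();print(o["position"],o["tool_rot"],o["grip_width"],o["ft_force"])
```

```text
scene (array([  0,   0,   0,   0,  88,  15,  38,  57,  93, 196, 148, 229,  72,
       533, 157,   1,   2,   4,   3,   1,   3]), array([ 20,  30,  40,  50,  60,  70,  80,  90, 100, 110, 120, 130, 140,
       150, 160, 170, 180, 190, 200, 210, 220, 230]))
top (array([  0,   0,   0,  16, 143, 112, 107, 177, 452,   6,   3,   0,   0,
         0,   0,   0,   0,   0,   0,   0,   0]), array([ 20,  30,  40,  50,  60,  70,  80,  90, 100, 110, 120, 130, 140,
       150, 160, 170, 180, 190, 200, 210, 220, 230]))
[0.55405505 0.2376692  0.14256856] [ 3.18446913e-02  9.99488350e-01 -7.47231656e-04 -2.89765403e-03] 0.05557616638788449 [ 0.72333371 -0.19323749 -3.73103354]
```

```bash
cat >> h.py <<'E'
def base(S,T):
    a=blob(S,(0,0,146),(180,50,180),(200,222,60,65));b=blob(T,(0,0,94),(180,60,125),(306,172,45,55))
    for n,px in(("scene",a),("top",b)):
        C,y,L=rect(n,px,.05);q=cv2.minAreaRect(np.array([plane(n,p,.05)[:2]*1000 for p in px],np.float32));print("base",n,px.mean(0).round(1),C.round(4),y.round(1),L.round(4),np.round(q[0],1),np.round(q[1],1),round(q[2],1))
    X,e=tri(a.mean(0),b.mean(0));print(X.round(4),round(e,4))
E
python3 - <<'E'
from h import *
base(cv2.imread("pics/s4.png"),cv2.imread("pics/t4.png"))
for c in["blue"]:
  for n in("scene","top"):
    im=cv2.imread(f"pics/{n[0]}4.png");
    q=[proj(n,(.55,.238,z)) for z in(.2,.15)];print(n,q)
    try:
      px=blob(im,*COL[c]);C,y,L=rect(n,px,.19);print(px.mean(0),C,y,L,len(px))
    except Exception as e:print(e)
E
```

```text
base scene [228.8 249.2] [ 0.4868 -0.0185] 5.6 [0.0974 0.0551] [486.  -19.4] [97.6 57.9] 5.2
base top [328.1 199.5] [ 0.4838 -0.0215] 11.0 [0.1039 0.0564] [476.8 -17.7] [121.2  64.1] 5.8
[ 0.4848 -0.0199  0.0476] 0.0041
scene [array([343.33619861, 184.780077  ]), array([340.79243667, 199.92849128])]
time passes only in moves, steps and waits
top [array([234.46769143, 166.07803426]), array([236.92978251, 170.56192932])]
max() iterable argument is empty
```

Run:
```python
from h import *
shift((.4916,-.0185,.14),185)
```

```text
shift [ 0.046  -0.2596  0.0033] spin -8.65 q6 -1.29 tool x yaw 176.3 t 11.03
```

Emit:
servo_tool(
  moves="0.046 -0.2596 0 -8.65 0.04; 0.046 -0.2596 0 -8.65 0.04; 0.046 -0.2596 0 -8.65 0.04; 0.046 -0.2596 0 -8.65 0.04; 0.046 -0.2596 0 -8.65 0.04; 0.046 -0.2596 0 -8.65 0.04; 0.046 -0.2596 0.03 -8.65 0.04; 0.046 -0.2596 0.06 -8.65 0.04; 0.046 -0.2596 0.065 -8.65 0.04; 0.046 -0.2596 0.065 -8.65 0.04",
)

```text
time: 11.87
position: [0.4909, -0.0174, 0.0776]
tool_rot: [-0.043, 0.999, 0.001, -0.004]
ft_force: [0.2, -0.6, -3.7]
grip_width: 0.0559
grip_force: 25.0
```

Emit:
servo_tool(
  moves="0 0 0 0 0.04; 0 0 0 0 0.04; 0 0 0 0 0.04",
)

```text
time: 12.12
position: [0.495, -0.0174, 0.0815]
tool_rot: [-0.044, 0.999, -0.0, 0.001]
ft_force: [-0.2, 1.0, -4.1]
grip_width: 0.0558
grip_force: 25.0
```

Run:
```python
from h import *
S=cams.camera("scene");cv2.imwrite("pics/s5.png",S)
shift((.4916,-.0185,.0462),185);print(get_obs()["ft_force"],get_obs()["position"])
h=cv2.cvtColor(S,cv2.COLOR_BGR2HSV)
# symbols: B blue, w grey bright, g grey mid, d dark, . green
for r in range(205,285,2):
  print(r,''.join('B' if 100<H<135 and s>110 and v>50 else ('.' if s>90 else str(min(9,v//22))) for H,s,v in h[r,190:270]))
```

```text
shift [ 0.0035 -0.0007  0.0354] spin 0.09 q6 -1.92 tool x yaw -174.9 t 12.17
[-0.12969294  0.19686589 -3.35856529] [ 0.49495378 -0.01744942  0.08157122]
205 ..........0000000000.110000000.00..00000.00000.01111111111111122234.....11221000
207 ........200000000000000000000.0.000011110.00000011111111111222222113..333333210.
209 .....3332100000000.0.011..000000000012210000011111111111111221111111222334....0.
211 333333333211000000000111000.00000000000.0.01111112.11111111111111111113.......1.
213 333333333321100000.00000000000001000.00111111.......002..2111111111111..........
215 33333333332211000000000011000000.00111111....554210012234..11111111112..........
217 33333333333322110000000000.00.0111111.3345BB....1223333333.211111...............
219 333333333333332110000000001111111.235.BBBBBBBB433333322113321...................
221 3333333333333332111001111111...44.BBBBBBBBBB4333322110.0........................
223 3333333333333333221111112...45BBBBBBBBB.433333BBBB.00001........................
225 333333333333332211112......3BBBBBBB.33333.BBBBBBBBBB.00.........................
227 33333333
[... 1752 characters left out ...]
554555..............
269 ..........................655333345555433344555666666666666554466556............
271 ............................5433234555555566666666666666554333565433............
273 .............................543323455566666566666665543333233333333............
275 ..............................6433233455566666665543323332233333................
277 ................................5433334566665544333332323223....................
279 .................................55432345554333332333333........................
281 ..................................5443234433233322233...........................
283 ....................................4333565423323...............................
```

Run:
```python
from h import *
S=cv2.imread("pics/s5.png");h=cv2.cvtColor(S,cv2.COLOR_BGR2HSV).astype(int)
m=((h[...,0]>100)&(h[...,0]<135)&(h[...,1]>110)&(h[...,2]>50)).astype(np.uint8)
m[:,:190]=0;m[:229]=0;m[:,270:]=0
def fit(pts):
    vx,vy,x,y=cv2.fitLine(np.array(pts,np.float32),cv2.DIST_HUBER,0,.01,.01).ravel();return np.array([x,y]),np.array([vx,vy])
def X(a,b):
    s=np.linalg.solve(np.c_[a[1],-b[1]],b[0]-a[0]);return a[0]+a[1]*s[0]
# front (+x) edge: lowest blue in columns 230..246 ; right edge: rightmost blue rows 229..236; left edge: leftmost rows 240..247
front=[(c,np.nonzero(m[:,c])[0].max()+.5) for c in range(231,248)]
right=[(np.nonzero(m[r])[0].max()+.5,r) for r in range(229,238)]
left=[(np.nonzero(m[r])[0].min()-.5,r) for r in range(241,249)]
F,Rr,L=fit(front),fit(right),fit(left)
for z in(.132,.1354):
    A=plane("scene",X(F,L),z);B=plane("scene",X(F,Rr),z);d=B-A
    print(X(F,L).round(1),X(F,Rr).round(1),A.round(4),B.round(4),np.linalg.norm(d).round(4),"frontmid",((A+B)/2).round(4),"yaw",np.degrees(np.arctan2(-d[0],d[1])).round(1))
# base, same method, from s4 grey lid
S=cv2.imread("pics/s4.png");h=cv2.cvtColor(S,cv2.COLOR_BGR2HSV).astype(int)
m=((h[...,1]<50)&(h[...,2]>143)&(h[...,2]<185)).astype(np.uint8);k=np.zeros_like(m);k[222:287,200:260]=1;m*=k
front=[(c,np.nonzero(m[:,c])[0].max()+.5) for c in range(232,247)]
right=[(np.nonzero(m[r])[0].max()+.5,r) for r in range(236,256)]
left=[(np.nonzero(m[r])[0].min()-.5,r) for r in range(252,268)]
print(front[::4],left[::5],right[::5])
F,Rr,L=fit(front),fit(right),fit(left);A=plane("scene",X(F,L),.05);B=plane("scene",X(F,Rr),.05);d=B-A
print("base",X(F,L).round(1),X(F,Rr).round(1),A.round(4),B.round(4),np.linalg.norm(d).round(4),"frontmid",((A+B)/2).round(4),"yaw",np.degrees(np.arctan2(-d[0],d[1])).round(1))
```

```text
[227.2 249.4] [250.1 238.2] [ 0.5413 -0.0396  0.132 ] [0.5376 0.0159 0.132 ] 0.0556 frontmid [ 0.5395 -0.0119  0.132 ] yaw 3.9
[227.2 249.4] [250.1 238.2] [ 0.5436 -0.0404  0.1354] [0.5399 0.0149 0.1354] 0.0554 frontmid [ 0.5418 -0.0127  0.1354] yaw 3.9
[(232, np.float64(267.5)), (236, np.float64(265.5)), (240, np.float64(263.5)), (244, np.float64(261.5))] [(np.float64(216.5), 252), (np.float64(220.5), 257), (np.float64(223.5), 262), (np.float64(227.5), 267)] [(np.float64(233.5), 236), (np.float64(237.5), 241), (np.float64(240.5), 246), (np.float64(244.5), 251)]
base [228.9 269.1] [249.6 258. ] [ 0.5373 -0.0409  0.05  ] [0.5322 0.0135 0.05  ] 0.0547 frontmid [ 0.5347 -0.0137  0.05  ] yaw 5.3
```

Emit:
servo_tool(
  moves="0.004 -0.001 0.005 0 0.04; 0.004 -0.001 0.015 0 0.04; 0.004 -0.001 0.02 0 0.04; 0.004 -0.001 0.025 0 0.04; 0.004 -0.001 0.027 0 0.04; 0.004 -0.001 0.027 0 0.04; 0.004 -0.001 0.027 0 0.04",
)

```text
time: 12.75
position: [0.4901, -0.0193, 0.0534]
tool_rot: [-0.044, 0.999, -0.0, 0.0]
ft_force: [1.0, 0.0, -2.9]
grip_width: 0.0562
grip_force: 25.0
```

Emit:
servo_tool(
  moves="0 0 0.002 0 0.04; 0 0 0.004 0 0.04; 0 0 0.005 0 0.04; 0 0 0.005 0 0.04",
)

```text
time: 13.08
position: [0.4906, -0.0194, 0.0484]
tool_rot: [-0.044, 0.999, -0.0, 0.001]
ft_force: [-0.1, 0.7, -4.2]
grip_width: 0.0556
grip_force: 25.0
```

Emit:
servo_tool(
  moves="0 0 0.001 0 0.04; 0 0 0.002 0 0.04; 0 0 0.003 0 0.04; 0 0 0.003 0 0.04",
)

```text
time: 13.42
position: [0.4907, -0.0195, 0.0461]
tool_rot: [-0.044, 0.999, -0.0, 0.001]
ft_force: [0.4, 0.3, 3.1]
grip_width: 0.056
grip_force: 25.0
```

Emit:
servo_tool(
  moves="0 0 0.001 0 0.04; 0 0 0.002 0 0.04; 0 0 0.002 0 0.04",
)

```text
time: 13.67
position: [0.4907, -0.0194, 0.0459]
tool_rot: [-0.044, 0.999, -0.0, 0.001]
ft_force: [-2.3, 0.2, 19.5]
grip_width: 0.0558
grip_force: 25.0
```

Emit:
servo_tool(
  moves="0 0 -0.003 0 0.04; 0 0 -0.003 0 0.087; 0 0 -0.003 0 0.087; 0 0 -0.003 0 0.087; 0 0 -0.003 0 0.087; 0 0 -0.003 0 0.087; 0 0 -0.04 0 0.087; 0 0 -0.08 0 0.087; 0 0 -0.08 0 0.087; 0 0 -0.08 0 0.087",
)

```text
time: 14.5
position: [0.4916, -0.0197, 0.1251]
tool_rot: [-0.044, 0.999, -0.001, 0.002]
ft_force: [0.2, 0.1, -0.5]
grip_width: 0.0865
grip_force: 0.0
```

Run:
```python
from h import *
shift((.3972,.2649,.126),193.2)
for n,r in(("scene",(285,160,60,60)),("top",(210,200,45,60))):
  px=blob(cams.camera(n),*COL["orange"],roi=r);print(n,px.mean(0),[x.round(4) for x in rect(n,px,.05)])
```

```text
shift [ 0.0692  0.2918 -0.0018] spin -8.19 q6 -1.93 tool x yaw -175.0 t 14.5
scene [314.14770798 183.16468591] [array([0.3999, 0.266 ]), np.float64(11.8652), array([0.0994, 0.0555])]Traceback (most recent call last):
  File "<stdin>", line 4, in <module>
  File "h.py", line 21, in blob
    c=max(cv2.findContours(m,cv2.RETR_EXTERNAL,cv2.CHAIN_APPROX_NONE)[0],key=cv2.contourArea)
ValueError: max() iterable argument is empty
```

Emit:
servo_tool(
  moves="0.0692 0.2918 -0.02 -8.2 0.087; 0.0692 0.2918 -0.02 -8.2 0.087; 0.0692 0.2918 -0.02 -8.2 0.087; 0.0692 0.2918 -0.02 -8.2 0.087; 0.0692 0.2918 -0.02 -8.2 0.087; 0.0692 0.2918 -0.02 -8.2 0.087; 0.0692 0.2918 -0.02 -8.2 0.087; 0.0692 0.2918 0.01 -8.2 0.087; 0.0692 0.2918 0.04 -8.2 0.087; 0.0692 0.2918 0.04 -8.2 0.087",
)

```text
time: 15.43
position: [0.3902, 0.2646, 0.0783]
tool_rot: [-0.116, 0.993, -0.002, -0.006]
ft_force: [-1.1, -0.2, 0.7]
grip_width: 0.0868
grip_force: 0.0
```

Emit:
servo_tool(
  moves="0 0 0 0 0.087; 0 0 0 0 0.087; 0 0 0 0 0.087",
)

```text
time: 15.68
position: [0.3966, 0.265, 0.0842]
tool_rot: [-0.114, 0.993, 0.0, 0.001]
ft_force: [-0.6, -0.8, 0.3]
grip_width: 0.0874
grip_force: 0.0
```

Run:
```python
from h import *
shift((.3972,.2649,-.006),193)
```

```text
shift [-0.0005 -0.0003  0.0902] spin 0.13 q6 -1.45 tool x yaw -166.9 t 15.68
```

Emit:
servo_tool(
  moves="0 0 0.03 0 0.087; 0 0 0.06 0 0.087; 0 0 0.08 0 0.087; 0 0 0.088 0 0.087; 0 0 0.088 0 0.087; 0 0 0.088 0 0.087",
)

```text
time: 16.18
position: [0.3965, 0.2653, -0.0038]
tool_rot: [-0.115, 0.993, 0.0, 0.001]
ft_force: [-0.3, -0.3, -0.9]
grip_width: 0.087
grip_force: 0.0
```

Emit:
servo_tool(
  moves="0 0 0 0 0.04; 0 0 0 0 0.04; 0 0 0 0 0.04; 0 0 0 0 0.04; 0 0 0 0 0.04; 0 0 0 0 0.04; 0 0 0 0 0.04",
  grip_force=25,
)

```text
time: 16.77
position: [0.3957, 0.2655, -0.0043]
tool_rot: [-0.115, 0.993, 0.0, 0.0]
ft_force: [-0.0, 0.5, 4.7]
grip_width: 0.0559
grip_force: 25.0
```

Emit:
servo_tool(
  moves="0 0 -0.02 0 0.04; 0 0 -0.05 0 0.04; 0 0 -0.09 0 0.04; 0 0 -0.13 0 0.04; 0 0 -0.16 0 0.04; 0 0 -0.17 0 0.04; 0 0 -0.17 0 0.04; 0 0 -0.17 0 0.04; 0 0 -0.17 0 0.04",
)

```text
time: 17.52
position: [0.3939, 0.2647, 0.1638]
tool_rot: [-0.115, 0.993, -0.001, -0.002]
ft_force: [0.3, 0.7, -3.8]
grip_width: 0.0553
grip_force: 25.0
```

Run:
```python
from h import *
S=cams.camera("scene");T=cams.camera("top");cv2.imwrite("pics/s6.png",S);cv2.imwrite("pics/t6.png",T)
for n,im,r in(("scene",S,(190,200,80,75)),("top",T,(300,165,55,60))):
  for z in(.1,):
    try:
      px=blob(im,*COL["blue"],r);print(n,px.mean(0),[x.round(4) for x in rect(n,px,z)])
    except Exception as e:print(n,e)
shift((.4907,-.0194,.17),185)
```

```text
scene [226.72776573 236.82429501] [array([ 0.4874, -0.0196]), np.float64(5.2993), array([0.1029, 0.056 ])]
top [329.90350877 196.82309942] [array([ 0.4833, -0.0212]), np.float64(5.7283), array([0.1009, 0.0553])]
shift [-0.0292 -0.2987 -0.0064] spin 8.2 q6 -1.45 tool x yaw -166.8 t 17.62
```

Run:
```python
from h import *
shift((.484,-.0196,.164),185.3)
```

```text
shift [-0.0227 -0.2974 -0.0004] spin 7.9 q6 -1.45 tool x yaw -166.8 t 17.62
```

Emit:
servo_tool(
  moves="-0.0227 -0.2974 0 7.9 0.04; -0.0227 -0.2974 0 7.9 0.04; -0.0227 -0.2974 0 7.9 0.04; -0.0227 -0.2974 0 7.9 0.04; -0.0227 -0.2974 0 7.9 0.04; -0.0227 -0.2974 0 7.9 0.04; -0.0227 -0.2974 0 7.9 0.04; -0.0227 -0.2974 0 7.9 0.04; -0.0227 -0.2974 0.02 7.9 0.04; -0.0227 -0.2974 0.035 7.9 0.04",
)

```text
time: 18.45
position: [0.4857, -0.0203, 0.1288]
tool_rot: [-0.045, 0.999, 0.0, -0.0]
ft_force: [-0.5, 0.4, -4.6]
grip_width: 0.0558
grip_force: 25.0
```

Emit:
servo_tool(
  moves="0 0 0 0 0.04; 0 0 0 0 0.04; 0 0 0 0 0.04; 0 0 0 0 0.04",
)

```text
time: 18.78
position: [0.4861, -0.0188, 0.1309]
tool_rot: [-0.047, 0.999, -0.0, 0.001]
ft_force: [0.2, 0.5, -3.7]
grip_width: 0.0559
grip_force: 25.0
```

Run:
```python
from h import *
S=cams.camera("scene");cv2.imwrite("pics/s7.png",S)
shift((.484,-.0196,.0957),185.3);print(get_obs()["position"])
h=cv2.cvtColor(S,cv2.COLOR_BGR2HSV).astype(int)
m=((h[...,0]>2)&(h[...,0]<17)&(h[...,1]>150)&(h[...,2]>60)).astype(np.uint8);k=np.zeros_like(m);k[205:260,190:270]=1;m*=k
for r in range(205,250,2):print(r,''.join('O' if v else '.' for v in m[r,195:260]))
```

```text
shift [ 0.0023 -0.0006  0.0354] spin 0.05 q6 -1.93 tool x yaw -174.7 t 18.83
[ 0.48620989 -0.01876452  0.13106253]
205 ..................OOOOOOOOOOO........OOOO........................
207 ..................OOOOOO.........OOOOOOOOOO......................
209 .............................OOOOOOOOOOOOOOO.....................
211 .........................OOOOOOOOOOOOOOOOOOOO....................
213 ......................OOOOOOOOOOOOOOOOOOOOOOOOO..................
215 ......................OOOOOOOOOOOOOOOOOOOOOOOOO..................
217 ....................OOOOOOOOOOOOOOOOOOOOOOOOOOOOO................
219 ...................OOOOOOOOOOOOOOOOOOOOOOOOOOOOOOO...............
221 ...................OOOOOOOOOOOOOOOOOOOOOOOOOOOOOOOOO.............
223 ....................OOOOOOOOOOOOOOOOOOOOOOOOOOOOOOOOO............
225 .......................OOOOOOOOOOOOOOOOOOOOOOOOOOO...............
227 ........................OOOOOOOOOOOOOOOOOOOOOOO..................
229 .........................OOOOOOOOOOOOOOOOOO......................
231 ...........................OOOOOOOOOOOO..........................
233 ............................OOOOOO...............................
235 ..............................O..................................
237 .................................................................
239 .................................................................
241 .................................................................
243 .................................................................
245 .................................................................
247 .................................................................
249 .................................................................
```

Run:
```python
from h import *
h=cv2.cvtColor(cv2.imread("pics/s7.png"),cv2.COLOR_BGR2HSV).astype(int)
m=((h[...,0]>2)&(h[...,0]<17)&(h[...,1]>150)&(h[...,2]>60)).astype(np.uint8);k=np.zeros_like(m);k[205:260,190:270]=1;m*=k
h6=cv2.cvtColor(cv2.imread("pics/s6.png"),cv2.COLOR_BGR2HSV).astype(int)
b=((h6[...,0]>104)&(h6[...,0]<131)&(h6[...,1]>130)&(h6[...,2]>60)).astype(np.uint8);k[:]=0;k[200:275,190:270]=1;b*=k
def fit(p):
    vx,vy,x,y=cv2.fitLine(np.array(p,np.float32),cv2.DIST_HUBER,0,.01,.01).ravel();return np.array([x,y]),np.array([vx,vy])
def X(a,b):
    s=np.linalg.solve(np.c_[a[1],-b[1]],b[0]-a[0]);return a[0]+a[1]*s[0]
for m,fc,rr,lr,z in((m,(229,245),(209,223),(223,234),.1854),(b,(229,245),(225,244),(235,255),.1)):
    F=fit([(c,np.nonzero(m[:,c])[0].max()+.5) for c in range(*fc)]);R=fit([(np.nonzero(m[r])[0].max()+.5,r) for r in range(*rr)]);L=fit([(np.nonzero(m[r])[0].min()-.5,r) for r in range(*lr)])
    A,B=plane("scene",X(F,L),z),plane("scene",X(F,R),z);d=B-A
    print(X(F,L).round(1),X(F,R).round(1),((A+B)/2).round(4),np.linalg.norm(d).round(4),np.degrees(np.arctan2(-d[0],d[1])).round(1))
```

```text
[224.4 235.3] [247.6 223.7] [ 0.5407 -0.0148  0.1854] 0.0545 5.2
[226.8 257.6] [249.3 246.5] [ 0.5373 -0.0145  0.1   ] 0.0561 3.8
```

Emit:
servo_tool(
  moves="0.003 0 0.008 0 0.04; 0.003 0 0.016 0 0.04; 0.003 0 0.022 0 0.04; 0.003 0 0.027 0 0.04; 0.003 0 0.030 0 0.04; 0.003 0 0.031 0 0.04; 0.003 0 0.031 0 0.04; 0.003 0 0.031 0 0.04",
)

```text
time: 19.5
position: [0.4828, -0.0193, 0.0994]
tool_rot: [-0.046, 0.999, -0.0, 0.0]
ft_force: [0.7, 0.1, -3.1]
grip_width: 0.0555
grip_force: 25.0
```

Emit:
servo_tool(
  moves="0 0 0.001 0 0.04; 0 0 0.002 0 0.04; 0 0 0.003 0 0.04; 0 0 0.004 0 0.04; 0 0 0.004 0 0.04",
)

```text
time: 19.92
position: [0.4827, -0.0193, 0.0957]
tool_rot: [-0.046, 0.999, -0.0, 0.0]
ft_force: [-0.2, -0.4, -0.5]
grip_width: 0.0557
grip_force: 25.0
```

Contact is just beginning at the predicted height. I'll seat it, release and rise.

Emit:
servo_tool(
  moves="0 0 0.001 0 0.04; 0 0 0.0015 0 0.04; 0 0 0.0015 0 0.04",
)

```text
time: 20.17
position: [0.4826, -0.0193, 0.0955]
tool_rot: [-0.046, 0.999, -0.0, 0.0]
ft_force: [-3.2, 0.4, 11.3]
grip_width: 0.0556
grip_force: 25.0
```

Emit:
servo_tool(
  moves="0 0 -0.001 0 0.04; 0 0 -0.001 0 0.087; 0 0 -0.001 0 0.087; 0 0 -0.001 0 0.087; 0 0 -0.001 0 0.087; 0 0 -0.001 0 0.087; 0 0 -0.04 0 0.087; 0 0 -0.08 0 0.087; 0 0 -0.1 0 0.087; 0 0 -0.1 0 0.087",
)

```text
time: 21.0
position: [0.4862, -0.0201, 0.1982]
tool_rot: [-0.046, 0.999, -0.002, 0.005]
ft_force: [0.7, -0.7, -0.7]
grip_width: 0.0866
grip_force: 0.0
```

Run:
```python
from h import *
S=cams.camera("scene");cv2.imwrite("pics/s8.png",S);T=cams.camera("top");cv2.imwrite("pics/t8.png",T)
px=blob(S,*COL["orange"],(190,195,80,70));print(px.mean(0),[x.round(4) for x in rect("scene",px,.15)])
# plate/rack now in top
h=cv2.cvtColor(T,cv2.COLOR_BGR2HSV)
for r in range(128,165):print(r,''.join('#' if v<40 else ('.' if 65<H<95 else ('g' if s>150 and v>95 else 'r')) for H,s,v in h[r,380:440]))
shift((.66,-.26,.2))
```

```text
[225.02333333 223.00777778] [array([ 0.4875, -0.0192]), np.float64(5.059), array([0.0997, 0.0537])]
128 ............................................................
129 ............................................................
130 ............................................................
131 ............................................................
132 ............................................................
133 ............................................................
134 ............................................................
135 ............................................................
136 ............................................................
137 ............................................................
138 ............................................................
139 ...........................#####...###......................
140 ......................rrr.###############...................
141 rr......r...........rrrrrr##############rrr.................
142 rrrrrr.rrrrrrr..rrrrrrgggr##############rrrr................
143 rrrrrrrrrrrrrrr.rrrrr
[... 777 characters left out ...]
rrrrrrrrrrrrrrrrrrrrr.....................
156 rrrrrrrrrrrrrrrrrrrrrrrrrrrrrrrrrrrrrrr.....................
157 rrrrrrrrrrrrrrrrrrrrrrrrrrrrrrrrrrrrrrr.....................
158 rrrr#rrrrrrrrrrrrrrrrrrrrrrrrrrrrrrrrrr.....................
159 rrrr#rrrrrrrrrrrrrrrrrrrrrrrrrrrrrrrrr......................
160 rrr##rrrrrrrrrr.rrrrrrrrrrrrrrrrrrrr........................
161 rrr#rrrrrrrrrr..............................................
162 rrr#rrrrrrrrrr..............................................
163 rr#rrrrrrrrrrr..............................................
164 rr##rrrrrrrrrr..............................................
shift [-0.1541 -0.256  -0.0052] spin 0 q6 -1.94 tool x yaw -174.7 t 21.1
```

Run:
```python
from h import *
S=cv2.imread("pics/s8.png");T=cv2.imread("pics/t8.png")
for im,r0,r1,c0,c1 in((S,324,376,124,186),):
  h=cv2.cvtColor(im,cv2.COLOR_BGR2HSV)
  for r in range(r0,r1):print(r,''.join('#' if v<48 else ('.' if 60<H<95 else ('Y' if v>180 else('g' if s>130 and v>105 else 'r'))) for H,s,v in h[r,c0:c1]))
gs=cv2.cvtColor(S,cv2.COLOR_BGR2GRAY);gt=cv2.cvtColor(T,cv2.COLOR_BGR2GRAY)
print("top gray");
for r in range(136,147):print(r,*gt[r,403:424])
def fit(p):
    vx,vy,x,y=cv2.fitLine(np.array(p,np.float32),cv2.DIST_HUBER,0,.01,.01).ravel();return np.array([x,y]),np.array([vx,vy])
def up(g,c,r0,r1,th):  # first crossing downwards to dark
    for r in range(r0,r1):
        if g[r,c]>=th>g[r+1,c]: return r+(float(g[r,c])-th)/(float(g[r,c])-float(g[r+1,c]))
L=fit([(c,up(gt,c,135,143,60)) for c in range(408,419)])
A,B=[plane("top",(c,L[0][1]+(c-L[0][0])*L[1][1]/L[1][0]),.13) for c in(406,420)];d=A-B
print("top far edge",A.round(4),B.round(4),"normal yaw",np.degrees(np.arctan2(-d[0],d[1])).round(1))
# rack yaw from brown masks
for n,im,roi in(("top",T,(384,142,40,22)),("scene",S,(125,345,60,35))):
    px=blob(im,(0,100,35),(16,255,130),roi);print(n,len(px),[x.round(4) for x in rect(n,px,.03)])
```

```text
324 ..............................................................
325 ..............................................................
326 ..............................................................
327 ..............................................................
328 ..............................................................
329 ...........................rr.................................
330 ........................rrrrr......rr.........................
331 .....................rrrrrrrr#...rYYYr........................
332 ...................rrrrrrrr.##rrYYYYYr........................
333 .................rrrrrrrr#####rrYYYYYr........................
334 ...............##rrrrrr########gYYYggr........................
335 .............#rrrrrrr##########rgggggrr.......rr..............
336 ..........###rrrrr#############rrgggggr.....rrrr..............
337 ..........rrrrrr#############rrrgggggggr.rrrrrrrr.............
338 ..........rrr#############rrrrgggggggggrrrggrggrr.............
339 ..........r#############rrrgggggggggggggggggrgrrr.............
340 ...........###########rr
[... 2684 characters left out ...]
3 17 20 18 21 16 17 26 17 21 20 35 57 79 86
141 91 85 50 23 20 24 17 21 15 21 22 24 18 23 23 23 26 36 73 87 91
142 114 105 64 26 16 16 12 10 11 18 19 16 17 18 18 9 28 61 100 106 96
143 105 100 61 34 27 24 24 25 18 30 17 23 25 24 27 26 45 77 109 105 97
144 90 84 65 55 47 44 47 51 48 48 51 49 49 45 55 53 65 85 97 95 87
145 82 79 72 69 67 55 58 64 69 67 71 72 70 74 72 72 78 88 92 88 88
146 81 83 88 83 80 64 60 67 74 79 78 79 79 78 74 83 82 86 88 90 89
top far edge [ 0.6501 -0.236   0.13  ] [ 0.6406 -0.2748  0.13  ] normal yaw -13.8
top 226 [array([ 0.6262, -0.2658]), np.float64(86.1884), array([0.068 , 0.0365])]
scene 870 [array([ 0.6538, -0.2574]), np.float64(82.7573), array([0.0899, 0.0441])]
```

Run:
```python
from h import *
def d(n,a,b,z):
    A,B=plane(n,a,z),plane(n,b,z);v=A-B
    if v[1]<0:v=-v
    print(n,A.round(4),B.round(4),"mid",((A+B)/2).round(4),"len",np.linalg.norm(v).round(4),"normal yaw",np.degrees(np.arctan2(-v[0],v[1])).round(1))
d("scene",(138.5,343.5),(154.5,336.5),.108)   # bar lower front edge
d("scene",(133.8,336),(148,330),.13)           # bar near top edge
d("scene",(129.3,345),(161.2,331.5),.108)      # plate shoulders
d("scene",(140,376),(180.5,359.5),.0)          # rack foot front edge
d("scene",(140,374),(180.5,357.5),.0)
d("top",(406.,138.35),(420.4,138.5),.13)     # far top edge
d("top",(405.3,143.9),(420.,144.2),.108)
d("top",(386,160),(418,159.5),.0)
d("top",(401.5,141.),(423.5,142),.108)
```

```text
scene [ 0.6432 -0.27    0.108 ] [ 0.6439 -0.2389  0.108 ] mid [ 0.6435 -0.2545  0.108 ] len 0.031 normal yaw -1.4
scene [ 0.6366 -0.2716  0.13  ] [ 0.6375 -0.2447  0.13  ] mid [ 0.6371 -0.2582  0.13  ] len 0.0269 normal yaw -1.9
scene [ 0.6379 -0.2861  0.108 ] [ 0.6402 -0.2244  0.108 ] mid [ 0.6391 -0.2552  0.108 ] len 0.0618 normal yaw -2.1
scene [ 0.6545 -0.2961  0.    ] [ 0.6608 -0.2114  0.    ] mid [ 0.6577 -0.2538  0.    ] len 0.085 normal yaw -4.2
scene [ 0.6506 -0.2949  0.    ] [ 0.6567 -0.2099  0.    ] mid [ 0.6537 -0.2524  0.    ] len 0.0853 normal yaw -4.1
top [ 0.6434 -0.2357  0.13  ] [ 0.6426 -0.276   0.13  ] mid [ 0.643  -0.2559  0.13  ] len 0.0404 normal yaw -1.2
top [ 0.6341 -0.2399  0.108 ] [ 0.6328 -0.2819  0.108 ] mid [ 0.6335 -0.2609  0.108 ] len 0.042 normal yaw -1.8
top [ 0.616  -0.2114  0.    ] [ 0.6167 -0.3115  0.    ] mid [ 0.6163 -0.2614  0.    ] len 0.1002 normal yaw 0.4
top [ 0.6429 -0.2295  0.108 ] [ 0.6392 -0.2922  0.108 ] mid [ 0.641  -0.2609  0.108 ] len 0.0628 normal yaw -3.3
```

Run:
```python
from h import *
shift((.639,-.2565,.18),88)
```

```text
shift [-0.1335 -0.2506  0.0148] spin -82.69 q6 -1.94 tool x yaw -174.7 t 21.1
```

Emit:
servo_tool(
  moves="-0.1335 -0.2506 0 97.3 0.05; -0.1335 -0.2506 0 97.3 0.05; -0.1335 -0.2506 0 97.3 0.05; -0.1335 -0.2506 0 97.3 0.05; -0.1335 -0.2506 0 97.3 0.05; -0.1335 -0.2506 0 97.3 0.05; -0.1335 -0.2506 0 97.3 0.05; -0.1335 -0.2506 0.01 97.3 0.05; -0.1335 -0.2506 0.02 97.3 0.05; -0.1335 -0.2506 0.02 97.3 0.05",
)

```text
time: 21.93
position: [0.636, -0.2559, 0.168]
tool_rot: [0.55, 0.835, -0.0, -0.005]
ft_force: [-0.5, -0.0, 0.3]
grip_width: 0.05
grip_force: 0.0
```

Emit:
servo_tool(
  moves="0 0 0 25.7 0.05; 0 0 0 25.7 0.05; 0 0 0 25.7 0.05; 0 0 0 25.7 0.05; 0 0 0 25.7 0.05; 0 0 0 25.7 0.05; 0 0 0 25.7 0.05",
)

```text
time: 22.52
position: [0.638, -0.2561, 0.1724]
tool_rot: [0.719, 0.695, -0.0, -0.001]
ft_force: [0.7, 0.3, 0.3]
grip_width: 0.0499
grip_force: 0.0
```

Run:
```python
from h import *
shift((.639,-.2565,.0865),88);print(get_obs()["position"],get_obs()["q"].round(2))
g=cv2.cvtColor(cams.camera("scene"),cv2.COLOR_BGR2GRAY);o=get_obs();p=o["position"];T=Ro.from_quat(o["tool_rot"]).as_matrix()
for s in(-1,1):print([proj("scene",p+T@np.array([a,s*.025,-.0235])).round(1).tolist() for a in(.0095,-.0095)])
a,b=proj("scene",p).astype(int)
for r in range(b-44,b+8,2):print(r,''.join('#' if v<45 else '+' if v<75 else '.' for v in g[r,a-45:a+45]))
print("col0",a-45)
```

```text
shift [-0.0005  0.0012  0.0859] spin 0.08 q6 -0.51 tool x yaw 88.1 t 22.52
[ 0.63798005 -0.25607272  0.17236723] [-0.54  0.64  1.29 -0.    1.22 -0.51]
[[135.1, 302.9], [124.6, 307.2]]
[[142.9, 326.4], [132.0, 330.9]]
278 ###########################################++++++.........................................
280 ############################################+++++.........................................
282 ############################################++++++........................................
284 ..+##########################################++++++....................++.................
286 ........+####################################+++++++......................................
288 .....++..+######################++++++########++++++......................................
290 ..........+################++.....++###########++++++.....................................
292 ..........+###########++........++#############+++++++....................................
294 ..........+#########+......+++##################+++++++...................................
296 ..........++############
[... 894 characters left out ...]
#+.........................
316 ...........+####################################################+.........................
318 ............#####################################################.........................
320 ............+############################################++++####+........................
322 .............############################################+++######+.......................
324 .............+#####################################################+......................
326 ..............+#####################################+++#############+.....................
328 ..............+####################################++.++#############.....................
col0 91
```

Emit:
servo_tool(
  moves="0 0.001 0.03 0 0.05; 0 0.001 0.06 0 0.05; 0 0.001 0.08 0 0.05; 0 0.001 0.086 0 0.05; 0 0.001 0.086 0 0.05; 0 0.001 0.086 0 0.05",
)

```text
time: 23.07
position: [0.6402, -0.2568, 0.0884]
tool_rot: [0.719, 0.695, 0.0, 0.0]
ft_force: [-0.1, -0.1, -0.3]
grip_width: 0.05
grip_force: 0.0
```

Emit:
servo_tool(
  moves="0 0 0 0 0; 0 0 0 0 0; 0 0 0 0 0; 0 0 0 0 0; 0 0 0 0 0; 0 0 0 0 0; 0 0 0 0 0",
  grip_force=25,
)

```text
time: 23.65
position: [0.6397, -0.2565, 0.0881]
tool_rot: [0.719, 0.695, 0.0, 0.0]
ft_force: [-1.9, 0.3, 2.9]
grip_width: 0.0116
grip_force: 24.9
```

Emit:
servo_tool(
  moves="0 0 -0.01 0 0; 0 0 -0.03 0 0; 0 0 -0.06 0 0; 0 0 -0.08 0 0; 0 0 -0.08 0 0; 0 0 -0.08 0 0; 0 0 -0.08 0 0; 0 0 -0.08 0 0",
)

```text
time: 24.32
position: [0.638, -0.2555, 0.1654]
tool_rot: [0.719, 0.695, -0.001, -0.002]
ft_force: [-0.4, -0.5, -3.3]
grip_width: 0.0121
grip_force: 25.0
```

Run:
```python
from h import *
S=cams.camera("scene");T=cams.camera("top");cv2.imwrite("pics/s9.png",S);cv2.imwrite("pics/t9.png",T)
o=get_obs();print(o["position"],o["tool_rot"].round(4),o["ft_force"],o["grip_width"])
h=cv2.cvtColor(S,cv2.COLOR_BGR2HSV)
a,b=proj("scene",o["position"]+[0,0,-.018]).astype(int)
f=lambda H,s,v:'#' if v<48 else ('.' if 60<H<95 else ('Y' if v>180 else('g' if s>130 and v>100 else 'r')))
for r in range(b-32,b+36):print(r,''.join(f(*p) for p in h[r,a-28:a+28]))
print("col0",a-28)
for r in range(258,284):print(r,*h[r,116:148,2])
print("sat")
for r in range(262,282):print(r,*h[r,120:142,1])
```

```text
[ 0.63846592 -0.25580897  0.16566365] [ 7.195e-01  6.945e-01 -6.000e-04 -2.000e-03] [ 0.48807274 -1.11985569 -2.91589537] 0.011438560761799907
296 rrgggggrrrr###########################..................
297 rrrrrrrrr#############################..................
298 ######################################..................
299 #######################################.................
300 #######################################.................
301 ########################################................
302 ########################################................
303 ########################################................
304 ##################################rrrrrr#...............
305 #################################rrgggrrr...............
306 rrr#############################rggrrrrgrr..............
307 rrr#############################rgrrrrrrrr..............
308 rrr#############################rrrrrrrrr...............
309 #rrr#############################rrrrr.r................
310 #rrr#############################r.rrrr.................
311 #rrr##############################rrrr
[... 6789 characters left out ...]
 20 40 91 38 36 60 35 41 41 31 46 38 36 68 41 95
273 13 0 54 15 36 26 77 67 128 20 73 27 24 58 44 23 58 44 54 60 64 65
274 18 64 13 67 51 13 30 64 137 13 64 27 13 71 42 57 45 58 46 70 72 43
275 45 43 28 71 51 80 17 32 15 43 30 16 57 89 48 32 38 48 73 39 64 22
276 45 48 13 49 16 78 119 28 102 51 80 118 102 16 26 38 51 45 44 25 71 64
277 12 46 45 64 21 28 85 137 36 16 39 13 14 27 39 66 50 46 49 70 40 68
278 0 15 17 17 43 38 48 40 139 45 51 43 45 27 39 53 45 50 53 77 73 94
279 32 51 96 20 90 102 45 34 32 46 36 27 46 26 85 69 60 46 19 76 92 98
280 99 57 105 139 51 55 85 159 51 51 16 54 38 13 80 33 41 78 119 145 139 138
281 14 159 149 67 51 57 36 68 67 16 75 85 60 68 43 57 118 138 139 121 128 133
```

Run:
```python
from h import *
S=cv2.imread("pics/s8.png");T=cv2.imread("pics/t8.png");h=cv2.cvtColor(S,cv2.COLOR_BGR2HSV)
print("scene V|S, cols 122..141")
for r in range(262,282):print(r,*h[r,122:142,2],'|',*h[r,122:142,1])
g=cv2.cvtColor(T,cv2.COLOR_BGR2HSV)
print("top V, cols 380..436")
for r in range(188,214):print(r,*g[r,382:434,2])
```

```text
scene V|S, cols 122..141
262 234 238 241 246 248 245 246 246 245 245 245 245 245 244 244 244 244 243 244 244 | 98 96 95 94 93 96 94 92 95 92 92 92 93 95 94 95 94 97 95 95
263 248 248 248 247 247 246 246 245 245 245 245 244 243 243 244 243 243 240 241 241 | 96 95 93 94 92 92 91 93 94 93 94 95 94 95 96 97 97 100 101 102
264 247 246 246 246 246 245 245 245 244 244 244 244 243 240 239 240 235 217 201 194 | 93 92 94 94 93 93 93 95 95 96 97 96 99 102 100 103 104 110 109 109
265 246 246 245 244 244 244 243 244 243 239 240 240 235 217 199 191 182 161 144 138 | 93 94 94 94 96 94 97 96 100 103 100 102 104 109 110 108 109 108 108 105
266 244 244 245 243 242 239 239 239 233 215 199 193 184 157 142 136 137 132 131 131 | 97 97 98 97 99 101 102 106 107 113 110 108 111 110 110 109 106 108 105 109
267 242 240 239 237 231 212 193 189 180 155 142 138 136 132 131 131 133 133 136 137 | 100 101 102 104 107 112 111 111 109 109 108 107 109 108 107 105 107 109 107 108
268 230 208 193 188 177 155 139 136 143 127 124 132 132 137 137 136 137 137 136 137 | 109 110 107 110 109 110 112 92 53 56 93 106 108 106 106 
[... 6367 characters left out ...]
161 169 172 170 169 156 121 102 100 98 99 97 99 99 101 101 104 103 102 103 104 105 103 100 111 106 105 107 114 113 113 109
211 92 94 91 91 91 90 92 85 129 165 173 139 110 84 75 77 75 76 97 149 176 182 178 179 168 155 125 117 108 107 101 100 97 97 99 97 95 99 102 104 99 97 91 96 97 101 104 108 111 112 115 116
212 91 91 92 93 96 92 92 92 138 166 170 135 107 85 79 75 75 78 110 168 192 198 196 191 185 173 157 150 149 136 124 115 112 111 105 102 100 96 91 88 88 98 101 102 105 110 108 114 110 113 112 114
213 94 93 94 93 92 96 93 96 149 174 170 132 100 83 81 73 77 85 120 180 204 207 204 205 196 188 180 178 175 166 157 155 147 145 132 125 115 96 91 104 103 104 110 110 112 111 111 108 111 114 111 112
```

Run:
```python
from h import *
h=cv2.cvtColor(cv2.imread("pics/s8.png"),cv2.COLOR_BGR2HSV).astype(float)
w=np.clip(105-h[262:280,122:142,1],0,None);w[w<25]=0;ys,xs=np.mgrid[262:280,122:142];print("screw px",(w*xs).sum()/w.sum(),(w*ys).sum()/w.sum())
print("scene head",plane("scene",(130.9,273.2),.105).round(4),"all",plane("scene",((w*xs).sum()/w.sum(),(w*ys).sum()/w.sum()),.105).round(4))
print("top head",plane("top",(407.7,195.2),.105).round(4))
A,B=plane("top",(394,196.7),.114),plane("top",(428,203.2),.114);d=A-B;print("top edge",A.round(4),B.round(4),np.degrees(np.arctan2(-d[0],d[1])))
# top view edge ends: left col ~391.3, right col ~430.6
s=.191;A,B=[plane("top",(c,196.7+s*(c-394)),.114) for c in(391.3,430.7)];print("mid",((A+B)/2).round(4),np.linalg.norm(A-B))
# scene front-top edge V crossing ~195: (122.5,268.2)...(139.5,264.4)
g=h[...,2];pts=[]
for c in range(100,162):
    col=g[245:295,c]
    for i in range(49):
        if col[i]>=195>col[i+1]:pts.append((c,245+i+(col[i]-195)/(col[i]-col[i+1])))
pts=np.array(pts);k=np.polyfit(pts[:,0],pts[:,1],1);r=pts[:,1]-np.polyval(k,pts[:,0]);k=np.polyfit(pts[abs(r)<1.5][:,0],pts[abs(r)<1.5][:,1],1)
print(len(pts),k,pts[[0,-1]])
for row in(int(np.polyval(k,100))+2,int(np.polyval(k,160))-1):print(row,g[row,94:104],g[row,156:168])
A,B=[plane("scene",(c,np.polyval(k,c)),.114) for c in(105,155)];d=B-A;print("scene edge",A.round(4),B.round(4),np.degrees(np.arctan2(-d[0],d[1])))
```

```text
screw px 130.79870441458732 272.56981765834934
scene head [ 0.4835 -0.2374  0.105 ] all [ 0.4819 -0.2371  0.105 ]
top head [ 0.4852 -0.2403  0.105 ]
top edge [ 0.4797 -0.199   0.114 ] [ 0.4606 -0.2927  0.114 ] -11.552630330677752
mid [ 0.4702 -0.2458  0.114 ] 0.11085727214804723
67 [-2.45638167e-01  2.98562153e+02] [[100.         246.42857143]
 [159.         259.4       ]]
275 [151. 154. 154. 151. 145. 147. 141. 137. 136. 132.] [127. 102.  78.  69.  82. 103. 126. 135. 131. 128. 116. 100.]
258 [156. 158. 157. 156. 156. 156. 158. 158. 158. 159.] [241. 242. 244. 241. 184. 121. 143. 148. 137. 139. 141. 141.]
scene edge [ 0.4637 -0.2843  0.114 ] [ 0.4833 -0.1827  0.114 ] -10.917665101481958
```

Emit:
servo_tool(
  moves="0.0059 -0.1221 0 9.1 0; 0.0059 -0.1221 0 9.1 0; 0.0059 -0.1221 0 9.1 0; 0.0059 -0.1221 0.02 9.1 0; 0.0059 -0.1221 0.035 9.1 0; 0.0059 -0.1221 0.035 9.1 0; 0.0059 -0.1221 0.035 9.1 0; 0.0059 -0.1221 0.035 9.1 0; 0.0059 -0.1221 0.035 9.1 0; 0.0059 -0.1221 0.035 9.1 0",
)

```text
time: 25.25
position: [0.5188, -0.2467, 0.1336]
tool_rot: [0.772, 0.635, 0.0, 0.001]
ft_force: [0.7, 0.5, -2.6]
grip_width: 0.0121
grip_force: 25.0
```

Run:
```python
from h import *
shift((.5166,-.2459,.131),78.9);print(get_obs()["position"],get_obs()["joint_velocities"].round(3))
T=cams.camera("top");S=cams.camera("scene");cv2.imwrite("pics/s10.png",S);cv2.imwrite("pics/t10.png",T)
c=lambda im,x,y,w,h:cv2.resize(im[y:y+h,x:x+w],(400,600),interpolation=cv2.INTER_CUBIC)
cv2.imwrite("pics/f.png",np.hstack([c(S,100,225,80,120),c(T,380,150,50,75)]))
```

```text
shift [ 0.0003 -0.0023  0.0026] spin 0.01 q6 -0.44 tool x yaw 78.9 t 25.25
[ 0.51878508 -0.24666757  0.13361582] [ 0.001 -0.003  0.007  0.001  0.     0.   ]
```

View pics/f.png

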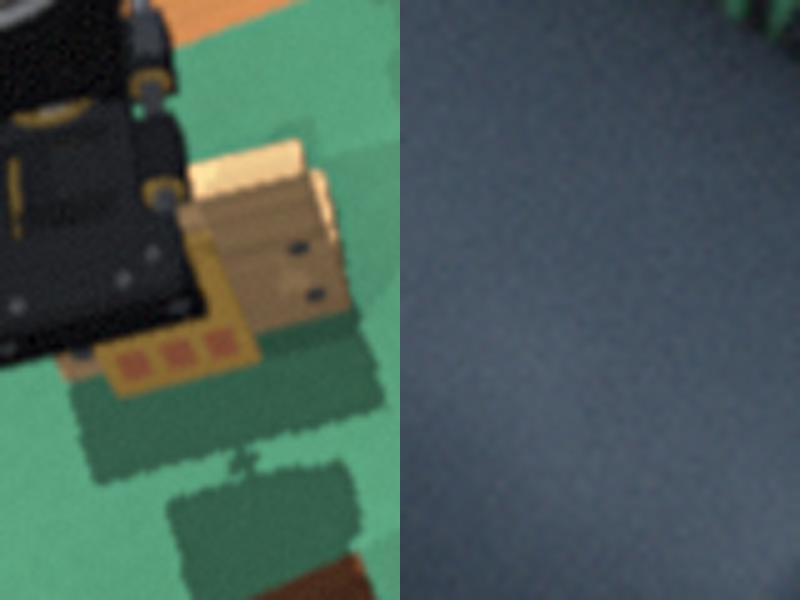

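The picture shows the plate's lower corners at scene (124,304) and (152,297), parallel to the board. I'll use them to check sideways alignment with the screw.

Run:
```python
from h import *
n=np.array([.981,-.1925]);t=np.array([.1925,.981])
S=cv2.imread("pics/s10.png");h=cv2.cvtColor(S,cv2.COLOR_BGR2HSV).astype(int)
# background green: H 60..95 ; plate/gold otherwise
ng=((h[...,0]<45)&(h[...,1]>60)).astype(np.uint8)
for r in range(288,308):print(r,''.join('g' if v else '.' for v in ng[r,112:162]))
for a,b in(((124.0,304.3),(152.0,296.8)),):
  for z in(.0556,):
    A,B=plane("scene",a,z)[:2],plane("scene",b,z)[:2];d=B-A;m=(A+B)/2
    print(A.round(4),B.round(4),m.round(4),np.linalg.norm(d).round(4),np.degrees(np.arctan2(-d[0],d[1])).round(1),"lateral",(t@(m-np.array([.484,-.2373]))).round(4),"out",(n@(m-np.array([.4728,-.2350]))).round(4))
```

```text
288 .........................ggggggggggggggggggggggggg
289 .....................gggggggggggggggggggggggggggg.
290 .................gggggggggggggggggggggggggggg.....
291 .............gggggggggggggggggggggggggggg.........
292 .........ggggggggggggggggggggggggggggggg..........
293 ......gggggggggggggggggggggggggggggggggg..........
294 ......gggggggggggggggggggggggggggggggggg..........
295 gg....gggggggggggggggggggggggggggggggggg..........
296 ggg...gggggggggggggggggggggggggggggggggg..........
297 gggggggggggggggggggggggggggggggggggggggg..........
298 ggggggggggggggggggggggggggggggggggggg.............
299 ggggggggggggggggggggggggggggggggg.................
300 .ggggg...gggggggggggggggggggg.....................
301 ..........gggggggggggggggg........................
302 ..........gggggggggggg............................
303 ...........ggggggg................................
304 ............gg....................................
305 ..................................................
306 ..................................................
307 ..................................................
[ 0.5162 -0.2746] [ 0.5268 -0.2165] [ 0.5215 -0.2455] 0.0591 -10.4 lateral -0.0008 out 0.0498
```

Emit:
servo_tool(
  moves="0.0006 -0.012 0.0026 0 0; 0.0006 -0.022 0.0026 0 0; 0.0006 -0.027 0.0026 0 0; 0.0006 -0.027 0.0026 0 0; 0.0006 -0.027 0.0026 0 0; 0.0006 -0.027 0.0026 0 0",
)

```text
time: 25.85
position: [0.4922, -0.241, 0.1307]
tool_rot: [0.772, 0.635, 0.0, 0.001]
ft_force: [0.2, 0.4, -2.2]
grip_width: 0.0116
grip_force: 25.0
```

Emit:
servo_tool(
  moves="0 -0.003 0 0 0; 0 -0.006 0 0 0; 0 -0.008 0 0 0; 0 -0.008 0 0 0",
)

```text
time: 26.18
position: [0.483, -0.2386, 0.1302]
tool_rot: [0.772, 0.635, -0.0, -0.001]
ft_force: [0.4, 0.6, -2.9]
grip_width: 0.0118
grip_force: 25.0
```

Emit:
servo_tool(
  moves="0 -0.002 0 0 0; 0 -0.004 0 0 0; 0 -0.005 0 0 0; 0 -0.005 0 0 0",
)

```text
time: 26.52
position: [0.4784, -0.2378, 0.1303]
tool_rot: [0.772, 0.635, -0.0, -0.0]
ft_force: [-0.5, -0.6, -3.8]
grip_width: 0.0119
grip_force: 25.0
```

Emit:
servo_tool(
  moves="0 0 0.003 0 0; 0 0 0.006 0 0; 0 0 0.008 0 0; 0 0 0.008 0 0",
)

```text
time: 26.85
position: [0.4784, -0.2377, 0.1216]
tool_rot: [0.772, 0.635, -0.0, -0.001]
ft_force: [-0.3, -0.3, -2.5]
grip_width: 0.0123
grip_force: 25.0
```

Emit:
servo_tool(
  moves="0 0 0.003 0 0; 0 0 0.006 0 0; 0 0 0.009 0 0; 0 0 0.010 0 0; 0 0 0.010 0 0",
)

```text
time: 27.27
position: [0.4785, -0.2378, 0.1118]
tool_rot: [0.772, 0.635, -0.0, -0.0]
ft_force: [0.4, -0.8, -3.1]
grip_width: 0.0116
grip_force: 25.0
```

Emit:
servo_tool(
  moves="0 0 0.0005 0 0; 0 0 0.001 0 0; 0 0 0.001 0 0",
)

```text
time: 27.52
position: [0.4789, -0.2381, 0.1114]
tool_rot: [0.772, 0.635, 0.0, 0.0]
ft_force: [-0.3, -0.4, -2.8]
grip_width: 0.0116
grip_force: 25.0
```

Emit:
servo_tool(
  moves="0 0 0.0005 0 0; 0 0 0.001 0 0; 0 0 0.001 0 0",
)

```text
time: 27.77
position: [0.479, -0.2381, 0.1111]
tool_rot: [0.772, 0.635, 0.0, 0.0]
ft_force: [-1.1, 0.6, 4.4]
grip_width: 0.0118
grip_force: 25.0
```

Emit:
servo_tool(
  moves="0 0 0 0 0.04; 0 0 0 0 0.04; 0 0 0 0 0.04; 0 0 0 0 0.04; 0 0 -0.01 0 0.04; 0 0 -0.04 0 0.04; 0 0 -0.08 0 0.04; 0 0 -0.12 0 0.04; 0 0 -0.15 0 0.04; 0 0 -0.15 0 0.04",
)

```text
time: 28.6
position: [0.4825, -0.2407, 0.2681]
tool_rot: [0.772, 0.635, 0.002, 0.008]
ft_force: [0.9, -0.5, 0.6]
grip_width: 0.0399
grip_force: 0.0
```

Emit:
servo_tool(
  moves="0.05 0.1 -0.04 0 0.04; 0.1 0.2 -0.04 0 0.04; 0.1 0.2 -0.04 0 0.04; 0.1 0.2 -0.04 0 0.04; 0.1 0.2 -0.04 0 0.04; 0.1 0.2 -0.04 0 0.04; 0.1 0.2 -0.04 0 0.04; 0.1 0.2 -0.04 0 0.04; 0.1 0.2 -0.04 0 0.04",
)

```text
time: 29.35
position: [0.693, -0.1784, 0.2996]
tool_rot: [0.772, 0.635, -0.001, -0.001]
ft_force: [-0.8, -0.2, -0.0]
grip_width: 0.04
grip_force: 0.0
```

Run:
```python
from h import *
S=cams.camera("scene");cv2.imwrite("pics/s11.png",S);h=cv2.cvtColor(S,cv2.COLOR_BGR2HSV)
print(get_obs()["position"])
for r in range(236,312,2):print(r,''.join('#' if v<48 else '.' if 60<H<95 else 'W' if s<60 else 'Y' if v>200 else 'g' if s>140 else 'r' for H,s,v in h[r,90:185]))
for c,z,roi in(("orange",.15,(190,190,80,75)),):
  px=blob(S,*COL[c],roi);print([x.round(4) for x in rect("scene",px,z)])
# expected bar top centre when hung: mid z .093, top .153
print(proj("scene",(.4728+.005*.98,-.236,.153)),proj("scene",(.4728+.0075,-.236,.033)))
```

```text
[ 0.69279823 -0.17870959  0.29991939]
236 YYYYYYYYYYYYYYYYYYYYYYYYYYYYYYYYYYYggrrr....##############################################WWWWW
238 YYYYYYYYYYYYYYYYYYYYYYYYYYYYYYYYrrrrr.......WWWWW##########################################WWWW
240 YYYYYYYYYYYYYYYYYYYYYYYYYYYYrrrr.............WWWWW#########################################.WWW
242 YYYYYYYYYYYYYYYYYYYYYYYrrr...................W#Wrgr#########################################WWW
244 YYYYYYYYYYYYYYYYYYrrr........................WgggrW#########################################WWW
246 YYYYYYYYYYYYrrrr..............................rgrWWW#########################################WW
248 YYYYYYYrrrr....................................rrWWW#########################rggggrr########.WW
250 YYrrrr...................................rrr.......WW###############rWWWWWrrrggrrr###########.W
252 r...................................rYYYYYYYr......W##########rggggggggrrrggrrr##############.W
254 ...................................rYYYYYYYYrr.....WW##########rrrrrrrrrrrr###################.
256 ...................................WrrrrrrWrrr......WW####
[... 2165 characters left out ...]
rrrrrrr....................#######WWWW##################################
302 ..................................................#####WWWWWW######WW##########################
304 ...................................................######W#######WWWWW#########################
306 ...................................................##############WWWW##########################
308 ...................................................############################################
310 ....................................................###########################################
[array([ 0.4875, -0.0193]), np.float64(5.249), array([0.0995, 0.0537])]
[124.94347445 258.12603447] [139.00074962 289.07675888]
```

```bash
python3 -c "
from rig import job
print(job.hand_in())"
```

```text
the job is handed in; nothing more can be done
None
```

The job is handed in at about 29 s of the 72 s allowed; the hand-in gave no verdict. By force readings and the camera, the lid is shut, the blue and orange boxes are stacked, square and fully down, and the die plate hangs on its screw, slid fully down.

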